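# Fetch the sharpening stone from behind the seasonings

## Task

Get the sharpening stone ready for soaking: move the pepper mill, salt shaker and spice jar from in front of the stone holder onto the chopping board, standing upright. Then flip the holder's clamp right up past its centre so that it stays open, lift the stone out and lay it flat and lengthwise in the middle of the steel tray. Finally put the mill, shaker and jar back upright, each on the very spot where it stood before, leaving the clamp open and the tea mug alone.

Things in the scene. Friction and masses are not known exactly. Their poses are not given: they have to be found in the camera images.
- pepper_mill: Loose dark wooden pepper mill, round, the tallest seasoning: 170 mm high, foot 58 mm across, body to 122 mm high; above it a round head 48 mm across (fixed, does not turn) to 159 mm, then a 12 mm knob. Easily held by the head. 0.18 kg. Stands in the row in front of the stone holder; who has which place in the row varies. Origin: centre of its underside, z up.
- salt_shaker: Loose small salt shaker, clear glass and grey with a rounded grey top, 90 mm high, 44 mm across (34 mm at the top, above 74 mm). 0.1 kg. Stands in the row in front of the holder. Origin: centre of its underside, z up.
- spice_jar: Loose round spice jar, pale with a dark lid, 105 mm high, 41 mm across all the way up. 0.11 kg. Stands in the row in front of the holder. Origin: centre of its underside, z up.
- whetstone: Loose sharpening stone, a flat block 60 (x) x 180 (y) x 24 (z) mm, cream on top of dark grey, 0.5 kg. Lies in the holder, underside 12 mm above the worktop, between end lips that rise 9 mm beside its ends; its long sides overhang the holder by 6 mm and are free; it lifts straight up once the clamp is open. Origin: centre of its underside; y along its length, z up.
- stone_holder: Fixed beech bar, 48 (x) x 254 (y) mm, 12 mm high, with a steel toggle clamp on its -y end. Origin: on the worktop under the stone's middle; y along the bar away from the clamp, -x towards the seasonings. These start in a row about 72 mm off on its -x side, at about -85, 0 and 85 mm along its y; the mill leaves 13 mm to the stone's side, the others about 20.
- clamp (a joint): Angle of the clamp arm (rad): 0 shut, its foot pressing on the stone; grows as it swings up and over, away from the stone, about an axis along the holder's x through the pivot at y = -120, z = 48 mm in the holder's frame. An over-centre spring pushes it shut below about 1.2 and open above, to its stop at 1.95, where it stays. Lifting takes about 2 N.
- clamp_grip (a point): Middle of the black round end of the clamp's handle, 13 mm thick, pinched from above across it (along the holder's x). 91 mm from the pivot; with the clamp shut it is 86 mm towards the holder's +y from the pivot and 31 mm above it: 79 mm over the worktop, 43 mm over the stone. The handle turns with the arm.
- soaking_tray: Fixed shallow steel tray, 150 (x) x 230 (y) x 36 mm, with a rolled rim to 39 mm high; inside 144 x 224 mm, inner floor 3 mm up. Stands left or right of the holder. Origin: centre of its underside; y along its length.
- board: Fixed wooden chopping board, 240 (x) x 340 (y) x 22 mm, lying flat on the other side of the holder from the tray. Origin: centre of its underside, top face 22 mm up; y along its length.
- mug: Loose white tea mug, 97 mm high, 78 mm across with a handle, standing near the front edge of the worktop. A bystander, not to be disturbed. Origin: underside.
Mind the look-alikes: they are no part of the job. What is shaped like the salt_shaker but red or turquoise is not meant.

How it is judged (in metres and radians):
On the way, in this order (a step that is already met when the one before it is completed fails the run):
1. mill, shaker and jar all stand upright on the chopping board, released (x of pepper_mill in the frame of board between -0.1 and 0.1 m and y of pepper_mill in the frame of board between -0.15 and 0.15 m and z of pepper_mill in the frame of board between 0.017 and 0.028 m and angle between each of pepper_mill, salt_shaker, spice_jar's own z axis and vertical below 0.1 rad and linear speed of each of pepper_mill, salt_shaker, spice_jar below 0.03 m/s and contact force between each of pepper_mill, salt_shaker, spice_jar and the fingers below 0.1 N and x of salt_shaker in the frame of board between -0.1 and 0.1 m and y of salt_shaker in the frame of board between -0.15 and 0.15 m and z of salt_shaker in the frame of board between 0.017 and 0.028 m and x of spice_jar in the frame of board between -0.1 and 0.1 m and y of spice_jar in the frame of board between -0.15 and 0.15 m and z of spice_jar in the frame of board between 0.017 and 0.028 m), for 0.2 s.
2. the clamp is flipped open past its centre (value of joint clamp above 1.6 rad), for 0.2 s.
3. the stone lies flat and lengthwise in the middle of the steel tray, released (x of whetstone in the frame of soaking_tray between -0.015 and 0.015 m and y of whetstone in the frame of soaking_tray between -0.015 and 0.015 m and z of whetstone in the frame of soaking_tray below 0.008 m and angle between whetstone's own z axis and vertical below 0.06 rad and angle between the y axis of whetstone and the y axis of soaking_tray, either way round below 0.12 rad and linear speed of whetstone below 0.03 m/s and contact force between whetstone and the fingers below 0.1 N), for 0.2 s.
At the end, for the whole second after the job is handed in: Mill, shaker and jar stand upright within 15 mm of where each stood at the start; the stone lies flat in the tray, its centre within 15 mm of the tray's middle both ways and its length within 0.12 rad of the tray's; the clamp is open (over 1.6 rad); all is released and at rest (all of step 3 and distance of each of pepper_mill, salt_shaker, spice_jar from where it was at the start of the episode below 0.015 m and angle between each of pepper_mill, salt_shaker, spice_jar's own z axis and vertical below 0.08 rad and linear speed of each of pepper_mill, salt_shaker, spice_jar below 0.03 m/s and contact force between each of pepper_mill, salt_shaker, spice_jar and the fingers below 0.1 N and value of joint clamp above 1.6 rad); the robot touches nothing.
It fails at once if the tea mug is pushed more than 20 mm (distance of mug from where it was at the start of the episode above 0.02 m).
It fails at once if a seasoning is knocked over (angle between any of pepper_mill, salt_shaker, spice_jar's own z axis and vertical above 0.7 rad).
It also fails if it takes over 144 s, if anything falls off the work surface, if the arm or the gripper's body presses on something with over 40 N, if the wrist force passes 120 N, or if a joint passes its speed limit or range.

## Robot

A 6-joint arm with a two-finger parallel gripper is mounted at the origin on a cart in front of the work surface, level with it; the furniture and walls round the work are solid. World frame = base frame: x ahead of the robot, y to its left, z up, the work surface at z = 0. Lengths are in m, angles in degrees, forces in N, time in s.
With the tool pointing down it reaches from about 0.3 to 0.775 m from the base axis. Payload 14.6 kg.
Tool frame: the origin (TCP) lies at the very end of the fingers, on their centre line; the grasp point (between the pads) lies 19 mm behind it; z points along the fingers, y is the line along which they close (so a half turn about z gives the same grasp; the last joint's range is limited). The gripper opens to 85 mm and grips with 20 to 120 N. Pads are 22 mm wide; open, the fingers measure 114 mm over their backs; the gripper's body (76 mm by 85 mm) begins 54 mm behind the grasp point. The pads swing forward as they close: fully open they stand 13 mm farther back than shut.
Start: joints at [-75.55, 17.183, 87.147, -0, 75.671, -3.816], TCP at [0.172, -0.522, 0.231] pointing down, gripper open.
Joint ranges: [-173.82, 173.82], [-45.26, 126.66], [13.44, 144.39], [-59.66, 239.66], [0, 175.72], [-146.38, 146.38]. Speed limits (degrees/s): [127.2, 127.2, 147.25, 180, 180, 180].

## Interface

Orientations are given as a 3x3 rotation matrix whose columns are the frame's x, y, z axes.
In Python, from bench import r, vision, finder gives the robot as it stands.
- The arm moves only by the tool play_rows, never from a script. Its argument "steps" is one flat list of numbers, 5 for each row, row after row: the opening, from 0 (shut) to 1 (fully open), then the shift along the world's x, y, z normalised to -1 to 1, where 1 is 3 cm, then the turn about the world's z normalised to -1 to 1, where 1 is 0.12 rad. A call has 1 to 8 rows; each row shifts and turns the commanded pose from where the row before left it; what a row does not reach is not made up. A row lasts 1/8 s, in which the tool goes at most 62.5 mm and 10.7 degrees, less where a joint would pass 70% of its speed; a pose out of reach is approached as far as the arm can. A call with a number of a shift or a turn outside -1 to 1 is refused whole. A call with a gripper value outside its range is refused whole. The fingers move at their own pace and stop on an object; the grip force is fixed at half the most. Time passes only in rows, so rows that do not move let the fingers close. It gives the time, the measured TCP pose, the force, the opening and the grip force at its end, in the units of the state.
- r.read_state(): the state, without advancing time (a new reading comes with each control period).
- vision.capture(name): name is "scene" or "top" or "wrist"; returns a dict with "img" (384x512x3 uint8, red, green, blue), "z_map" (384x512 float32, m along the optical axis (not along the pixel's ray), 0 where there is no reading), "fx", "fy", "cx", "cy" (pixels), "rvec" (rotation vector, rad) and "tvec" (3), from world to camera coordinates, as OpenCV has them. Camera axes: x right, y down, z forward; pixel columns grow to the right and rows downward; lengths in m; the calibration is good to about 2 mm. A picture is of the moment at which its call begins.
- r.close_job(): hands the job in; it is judged then, once.
Trained networks look in a picture, given as the dict that the camera call returned (one of the last four; its "shot" number tells which), for a name from the list of things; names that differ only in an ending like _2 or _b are one class to them, and where a whole thing is asked for, a point or a joint stands for the part that bears it (a point fixed in the world has none). Each returns a list of dicts, best first, with "p" (0 to 1); they miss things now and then, are a little off and sometimes report something else, mostly with a low value. They report only what shows in the picture. A call takes as long as a camera call. They do not tell look-alikes from the thing itself.
- finder.outline_of(picture, name): "mask" (384x512 bool, what is visible of it) and "extent" ([left, top, right, bottom] in pixels, round what is visible of it).
- finder.place_of(picture, name): "uv" ([column, row] in pixels: a listed point, or the origin of a listed thing).
The state is a dict: "clock": time; "q": joint angles; "dq": joint speeds; "joint_efforts": joint torques, N m; "eef_pos": TCP position; "orientation": TCP orientation; "wrist_force": force on the tool from outside, world axes, zero at the start; "ft_torque": the same for the moment, N m; "width": finger opening in m; "gripper_force": force on a finger pad.
Only numpy, scipy, OpenCV 4.12 (cv2) and the standard library are available. Lean on these libraries where they do the work, as an engineer would, in place of code of your own. Each camera call takes 0.05 s, during which the arm holds its last target. There are 200 camera calls.

## Working session

There is one attempt and no reset: what is moved stays moved. The work goes in short steps, Python scripts to look and compute and a tool call to move; the robot and the scene stay as the last step left them, time stands still between calls to the robot, and variables do not carry over. Pictures are saved under pics/ and viewed, at most 14 in all, crops included, and the job is handed in when it is done.

Besides the shell and the picture viewer there is one more tool, called after "Call:" as name(argument=value, ...), one argument or row to a line, values as JSON. play_rows: Moves the arm, as the interface text tells. Scaled input: -1 to 1 covers 3 cm each way for a shift and 0.12 rad each way for a turn. Its arguments: {"type":"object","properties":{"steps":{"type":"array"}},"required":["steps"]}

```bash
mkdir -p pics && cat > h.py <<'E'
import numpy as np, cv2
from bench import r, vision, finder
def pose(p):
    R,_=cv2.Rodrigues(np.array(p["rvec"],float)); return R,np.array(p["tvec"],float).ravel()
def cloud(p):
    R,t=pose(p); z=p["z_map"]; v,u=np.mgrid[:384,:512]
    c=np.stack([(u-p["cx"])/p["fx"]*z,(v-p["cy"])/p["fy"]*z,z],-1)
    w=(c-t)@R; w[z==0]=np.nan; return w
def ray(p,uv,h):
    R,t=pose(p); d=np.array([(uv[0]-p["cx"])/p["fx"],(uv[1]-p["cy"])/p["fy"],1])@R; o=-t@R
    return o+d*(h-o[2])/d[2]
def save(p,n,crop=None,s=1.5):
    im=p["img"][...,::-1]
    if crop: a,b,c,d=crop; im=im[b:d,a:c]
    cv2.imwrite("pics/"+n,cv2.resize(im,None,fx=s,fy=s,interpolation=cv2.INTER_CUBIC))
E
python3 - <<'E'
from h import *
for c in ("top","scene"):
    p=vision.capture(c); save(p,c+"0.png"); w=cloud(p)
    R,t=pose(p); print(c,"cam",-t@R)
    for n in ["pepper_mill","salt_shaker","spice_jar","whetstone","stone_holder","clamp_grip","soaking_tray","board","mug"]:
        for o in finder.outline_of(p,n)[:4]:
            m=o["mask"]; q=w[m]; q=q[~np.isnan(q[:,0])]
            print(n,round(o["p"],2),np.array(o["extent"]).astype(int),np.round(np.median(q,0),3) if len(q) else "",np.round(np.percentile(q[:,2],98),3) if len(q) else "")
        print("   place",[(round(o["p"],2),np.round(o["uv"],1)) for o in finder.place_of(p,n)[:3]])
E
```

```text
top cam [0.43569986 0.01409153 1.30707581]
pepper_mill 0.73 [243 179 263 196] [0.523 0.036 0.15 ] 0.168
   place [(0.59, array([253.5, 186.4]))]
salt_shaker 0.59 [280 133 294 149] [ 0.679 -0.068  0.078] 0.091
salt_shaker 0.54 [293 208 307 220] [ 0.449 -0.101  0.083] 0.092
   place [(0.63, array([278.9, 190.3])), (0.53, array([300.4, 212.5])), (0.44, array([286.9, 142.7]))]
spice_jar 0.58 [221 177 235 195] [0.53  0.116 0.104] 0.11
   place [(0.64, array([229.1, 186.8]))]
whetstone 0.83 [228 156 284 175] [0.601 0.042 0.036] 0.041
   place [(0.73, array([250.7, 165.1]))]
stone_holder 0.79 [224 157 298 172] [ 0.598 -0.064  0.022] 0.087
   place [(0.79, array([255.7, 165.2]))]
clamp_grip 0.7 [263 162 294 169] [ 0.599 -0.054  0.056] 0.087
   place [(0.7, array([255.2, 168.2])), (0.48, array([264.2, 166.2])), (0.27, array([279.7, 188. ]))]
soaking_tray 0.8 [114 175 188 230] [0.482 0.37  0.004] 0.041
soaking_tray 0.55 [261 161 293 166] [ 0.599 -0.038  0.056] 0.09
   place [(0.94, array([156.7, 202.6])), (0.61, array([278.3, 189.9]))]
   place [(0.93, array([367.4, 195.6]))]
mug 0.55 [214 225
[... 760 characters left out ...]
 209.1]))]
stone_holder 0.77 [184 175 264 231] [0.601 0.128 0.02 ] 0.057
   place []
clamp_grip 0.68 [275 136 344 202] [ 0.566 -0.261  0.02 ] 0.023
clamp_grip 0.62 [250 180 257 188] [ 0.6   -0.071  0.051] 0.056
   place []
soaking_tray 0.69 [251 176 258 187] [ 0.6   -0.072  0.051] 0.057
soaking_tray 0.56 [ 71 249 206 348] [0.493 0.368 0.004] 0.039
soaking_tray 0.2 [185 176 262 232] [ 0.599 -0.052  0.021] 0.059
   place []
board 0.75 [273 137 339 206] [ 0.566 -0.258  0.02 ] 0.023
board 0.37 [259 184 270 214] [ 0.52  -0.034  0.048] 0.088
   place []
mug 0.72 [206 200 227 239] [0.521 0.129 0.065] 0.106
mug 0.68 [248 223 279 283] [0.359 0.12  0.063] 0.096
   place [(0.87, array([262.4, 271.9]))]
```

View pics/top0.png

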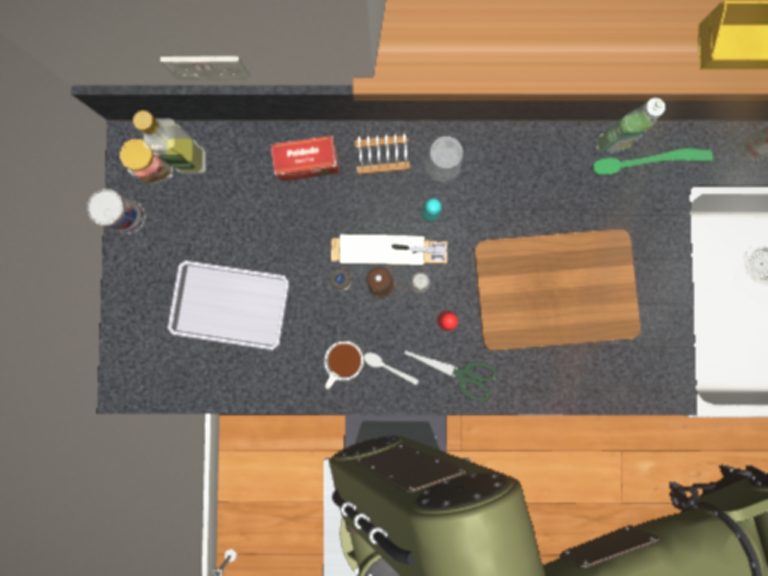

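View pics/scene0.png

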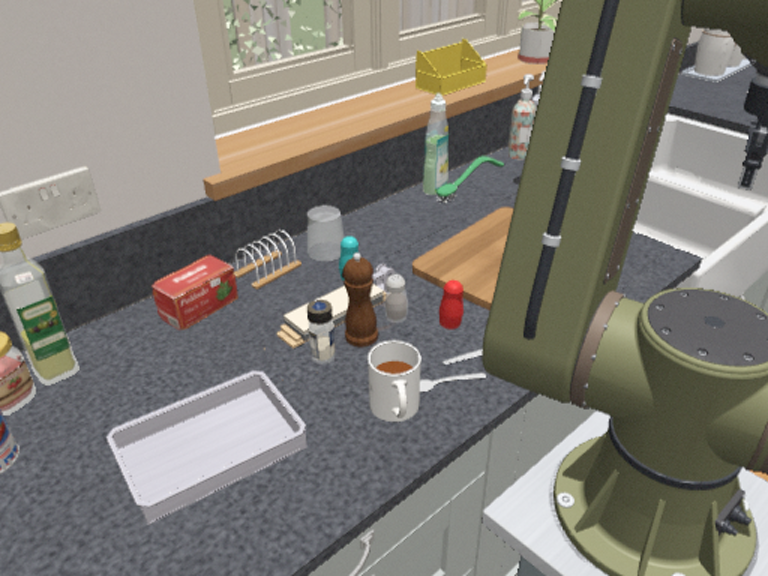

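Top view (original px): the mill is at (253,186), the jar at (228,186) and the grey shaker at (280,188). The red look-alike is at (299,213) and the turquoise one at (288,139). Stone and clamp are at (256,166), tray at (153,203), board at (372,193), mug at (229,241). The salt shaker is the grey one in the row; I'll check it in a crop.

```bash
python3 - <<'E'
from h import *
s=r.read_state(); print(np.round(s["orientation"],3), s["width"],s["eef_pos"])
p=vision.capture("top"); save(p,"crop0.png",(210,125,320,265),4)
w=cloud(p)
def circ(uv,lo,hi,rad):
    c=ray(p,uv,(lo+hi)/2)[:2]
    for _ in range(3):
        m=(np.linalg.norm(w[...,:2]-c,axis=-1)<rad+.012)&(w[...,2]>lo)&(w[...,2]<hi); q=w[m]
        c=(np.nanmin(q[:,:2],0)+np.nanmax(q[:,:2],0))/2
    return np.round(np.r_[c,q[:,:2].mean(0),np.ptp(q[:,:2],axis=0),len(q)],3)
print("mill knob",circ((253,185),.161,.18,.006),"head",circ((253,185),.125,.18,.024))
print("jar",circ((228,187),.095,.115,.021)); print("salt",circ((280,188),.07,.1,.017))
def rect(name,lo,hi,reg):
    m=(w[...,2]>lo)&(w[...,2]<hi)&(w[...,0]>reg[0])&(w[...,0]<reg[1])&(w[...,1]>reg[2])&(w[...,1]<reg[3])
    n,l,st,_=cv2.connectedComponentsWithStats(m.astype(np.uint8)); k=1+np.argmax(st[1:,4]); q=w[l==k]
    print(name,cv2.minAreaRect((q[:,:2]*1000).astype(np.float32)),np.median(q,0).round(3),len(q))
rect("stone",.03,.045,(.55,.65,-.1,.16))
rect("tray",.02,.05,(.3,.65,.2,.6)); rect("trayfloor",-.002,.012,(.42,.53,.27,.47))
rect("board",.015,.03,(.3,.75,-.5,-.1)); rect("mugtop",.08,.11,(.28,.42,.05,.18))
rect("holder",.006,.02,(.55,.65,-.13,.2))
rect("clamp",.05,.1,(.57,.63,-.13,.05))
E
```

```text
[[ 0.95   0.314 -0.   ]
 [ 0.314 -0.95  -0.   ]
 [-0.     0.    -1.   ]] 0.08540507518355757 [ 0.17240352 -0.52229397  0.23129799]
mill knob [5.33e-01 3.60e-02 5.31e-01 3.80e-02 1.50e-02 1.70e-02 1.80e+01] head [5.31e-01 3.90e-02 5.29e-01 3.80e-02 4.80e-02 4.70e-02 2.18e+02]
jar [5.32e-01 1.18e-01 5.32e-01 1.19e-01 4.00e-02 3.90e-02 1.41e+02]
salt [ 5.30e-01 -4.60e-02  5.29e-01 -4.60e-02  3.20e-02  3.10e-02  9.40e+01]
stone ((601.7615356445312, 34.56590270996094), (178.63912963867188, 60.39031219482422), 88.64868927001953) [0.601 0.042 0.036] 925
tray ((481.5906066894531, 363.9544677734375), (241.6717529296875, 159.58984375), 81.30926513671875) [0.48  0.387 0.037] 665
trayfloor ((475.7840270996094, 370.0791931152344), (105.77178955078125, 199.53785705566406), 0.09276241809129715) [0.476 0.37  0.003] 1928
board ((516.998779296875, -342.0924072265625), (240.11346435546875, 333.12017822265625), 4.890587329864502) [ 0.518 -0.338  0.021] 7177
mugtop ((359.4259948730469, 111.07627868652344), (88.05624389648438, 76.794921875), 2.5754122734069824) [0.347 0.131 0.094] 132
holder ((598.5894165039062, -87.82698822021484), (36.601806640625, 46.26612091064453), 88.84134674072266) [ 0.587 -0.096  0.014] 79
clamp ((599.8668212890625, -41.219844818115234), (108.51461029052734, 24.933917999267578), 88.7152328491211) [ 0.599 -0.046  0.06 ] 148
```

View pics/crop0.png

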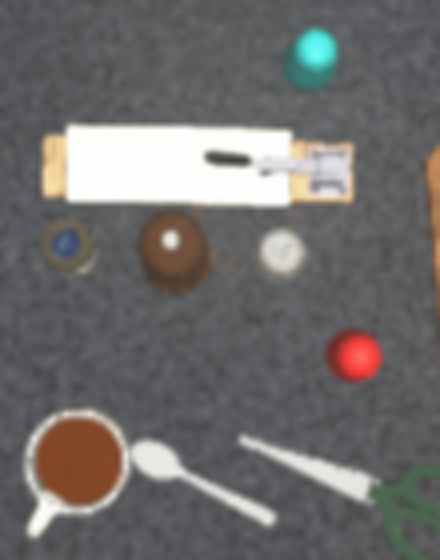

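Crop: the row from left is jar (66,245), mill (175,250), grey shaker (282,252). Turquoise (315,55) and red (355,357) are the decoys, and the clamp handle tip is at (212,157). I'll do the mill first, with the fingers closing along world x throughout.

Call:
play_rows(
  steps=[1,0.5,0.78,0,0.435,1,0.5,0.78,0,0.435,1,0.5,0.78,0,0.435,1,0.5,0.78,0,0.435,1,0.5,0.78,0,0.435,1,0.5,0.78,0,0.435,1,0.5,0.78,0,0.435,1,0.5,0.78,0,0.435],
)

```text
clock: 2.95
eef_pos: [0.2928, -0.3343, 0.2314]
orientation: [[0.74, 0.673, 0.0], [0.673, -0.74, -0.0], [-0.0, 0.0, -1.0]]
wrist_force: [-0.4, 0.1, -0.6]
width: 0.0854
gripper_force: 0.0
```

Call:
play_rows(
  steps=[1,0.5,0.78,0,0.435,1,0.5,0.78,0,0.435,1,0.5,0.78,0,0.435,1,0.5,0.78,0,0.435,1,0.5,0.78,0,0.435,1,0.5,0.78,0,0.435,1,0.5,0.78,0,0.435,1,0.5,0.78,0,0.435],
)

```text
clock: 3.95
eef_pos: [0.4128, -0.1471, 0.2314]
orientation: [[0.403, 0.915, 0.0], [0.915, -0.403, -0.0], [-0.0, 0.0, -1.0]]
wrist_force: [-0.3, 0.0, 0.8]
width: 0.0857
gripper_force: 0.0
```

Call:
play_rows(
  steps=[1,0.5,0.78,0,0.435,1,0.5,0.78,0,0.435,1,0.5,0.78,0,0.435,1,0.5,0.78,0,0.435,1,0.5,0.78,0,0.435,1,0.5,0.78,0,0.435,1,0.5,0.78,0,0.435,1,0.5,0.78,0,0.435],
)

```text
clock: 4.95
eef_pos: [0.5328, 0.0402, 0.2313]
orientation: [[-0.003, 1.0, 0.0], [1.0, 0.003, 0.0], [0.0, 0.0, -1.0]]
wrist_force: [0.2, -1.4, 0.9]
width: 0.0852
gripper_force: 0.0
```

Call:
play_rows(
  steps=[1,0,0,0,0,1,0,0,0,0],
)

```text
clock: 5.2
eef_pos: [0.5321, 0.0389, 0.2312]
orientation: [[-0.0, 1.0, -0.0], [1.0, 0.0, -0.0], [-0.0, -0.0, -1.0]]
wrist_force: [-0.2, 0.5, -0.8]
width: 0.0854
gripper_force: 0.0
```

```bash
python3 - <<'E'
from h import *
s=r.read_state(); print(np.round(s["orientation"],3), s["q"],s["eef_pos"],s["clock"])
p=vision.capture("wrist"); save(p,"w0.png"); w=cloud(p)
z=w[...,2]
for n,lo,hi in(("knob",.161,.18),("head",.125,.16)):
    m=(z>lo)&(z<hi)&(np.hypot(w[...,0]-.531,w[...,1]-.038)<.04); q=w[m]
    print(n,len(q),(np.nanmin(q,0)+np.nanmax(q,0))/2 if len(q) else "",np.ptp(q,axis=0) if len(q) else"")
for n,x,y,lo,hi in(("jar",.532,.118,.095,.115),("salt",.53,-.046,.078,.1)):
    m=(z>lo)&(z<hi)&(np.hypot(w[...,0]-x,w[...,1]-y)<.035); q=w[m]
    print(n,len(q),(np.nanmin(q,0)+np.nanmax(q,0))/2 if len(q) else "",np.ptp(q,axis=0) if len(q) else"")
E
```

```text
[[-0.  1. -0.]
 [ 1.  0. -0.]
 [-0. -0. -1.]] [ 2.54321463e-01  1.50988364e+01  8.98268015e+01 -7.74241839e-03
  7.50933152e+01  2.53467568e-01] [0.53211651 0.03893034 0.23117526] 5.2
knob 188 [0.5317924  0.03991723 0.16575998] [0.01096225 0.01168965 0.00758664]
head 2327 [0.53096373 0.04056411 0.14426993] [0.04866543 0.04655026 0.02816412]
jar 1628 [0.53256312 0.11995749 0.10116594] [0.03964516 0.03917795 0.01174513]
salt 535 [ 0.53023409 -0.04230583  0.08377144] [0.03139822 0.02876873 0.01149008]
```

View pics/w0.png

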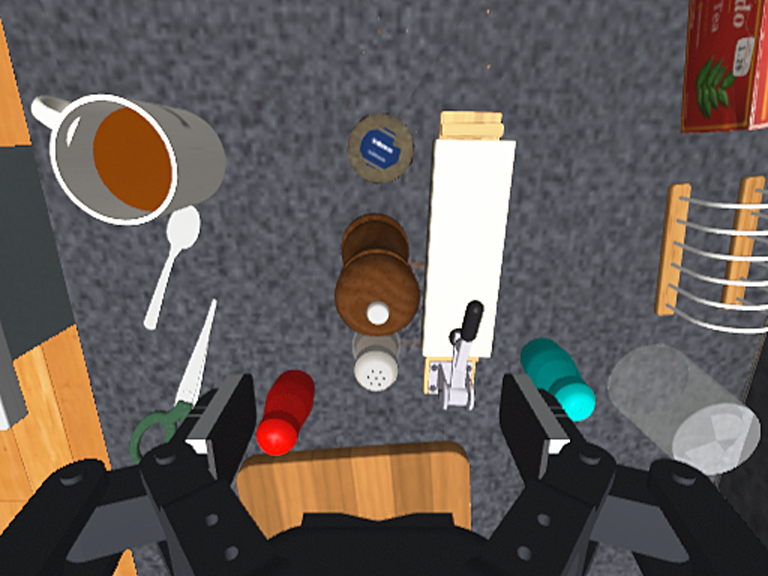

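The wrist view shows the mill (378,300), jar (380,148), grey shaker (377,365), and the decoys red (280,430) and turquoise (560,385). The gripper is centred over the mill; going down now.

Call:
play_rows(
  steps=[1,0,0,-0.95,0,1,0,0,-0.95,0,1,0,0,-0.95,0,1,0,0,-0.95,0,1,0,0,0,0,0,0,0,0,0,0,0,0,0,0,0,0,0,0,0],
)

```text
clock: 6.25
eef_pos: [0.5331, 0.0393, 0.119]
orientation: [[-0.001, 1.0, 0.003], [1.0, 0.001, -0.0], [-0.0, 0.003, -1.0]]
wrist_force: [-2.5, 1.0, 9.6]
width: 0.0462
gripper_force: 60.6
```

Call:
play_rows(
  steps=[0,0,0,0,0,0,0,0,0,0,0,0,0,0,0,0,0,0,0,0],
)

```text
clock: 6.75
eef_pos: [0.5331, 0.0393, 0.1191]
orientation: [[-0.001, 1.0, 0.003], [1.0, 0.001, -0.0], [-0.0, 0.003, -1.0]]
wrist_force: [-2.3, -0.5, 9.7]
width: 0.0459
gripper_force: 60.5
```

Call:
play_rows(
  steps=[0,0,0,0.9,0,0,0,0,0.9,0,0,0,0,0.9,0,0,0,0,0.9,0,0,0,0,0.9,0,0,-0.1,-0.5,0,0,0,-0.1,-0.9,0,0,0,-0.1,-0.9,0,0],
)

```text
clock: 7.75
eef_pos: [0.5226, -0.0311, 0.2511]
orientation: [[-0.001, 1.0, -0.001], [1.0, 0.001, 0.0], [0.0, -0.001, -1.0]]
wrist_force: [-1.0, -0.3, -1.9]
width: 0.0461
gripper_force: 62.1
```

Call:
play_rows(
  steps=[0,-0.1,-0.9,0,0,0,-0.1,-0.9,0,0,0,-0.1,-0.9,0,0,0,-0.1,-0.9,0,0,0,-0.1,-0.9,0,0,0,0,-0.9,0,0,0,0,-0.9,0,0,0,0,-0.6,0,0],
)

```text
clock: 8.75
eef_pos: [0.5076, -0.2382, 0.2512]
orientation: [[0.0, 1.0, -0.001], [1.0, -0.0, 0.001], [0.001, -0.001, -1.0]]
wrist_force: [0.2, -0.0, -2.5]
width: 0.0457
gripper_force: 62.1
```

Call:
play_rows(
  steps=[0,0,-0.4,0,0,0,0,0,0,0,0,0,0,-0.9,0,0,0,0,-0.9,0,0,0,0,-0.9,0,0,0,0,-0.6,0,0,0,0,-0.3,0,0,0,0,0,0],
)

```text
clock: 9.75
eef_pos: [0.5085, -0.2485, 0.1443]
orientation: [[-0.001, 1.0, -0.0], [1.0, 0.001, 0.0], [0.0, -0.0, -1.0]]
wrist_force: [0.7, 0.2, -1.3]
width: 0.0461
gripper_force: 62.1
```

Call:
play_rows(
  steps=[0,0,0,-0.05,0,0,0,0,-0.05,0,0,0,0,0,0,0.7,0,0,0,0,0.7,0,0,0,0,1,0,0,0,0,1,0,0,0,0,1,0,0,0,0],
)

```text
clock: 10.75
eef_pos: [0.5084, -0.2487, 0.1413]
orientation: [[-0.001, 1.0, 0.0], [1.0, 0.001, -0.0], [-0.0, 0.0, -1.0]]
wrist_force: [0.5, 0.9, -0.7]
width: 0.0853
gripper_force: 0.0
```

Call:
play_rows(
  steps=[1,0,0,0.9,0,1,0,0,0.9,0,1,0,0,0.9,0,1,0,0,0.3,0],
)

```text
clock: 11.25
eef_pos: [0.5087, -0.2489, 0.2327]
orientation: [[-0.001, 1.0, 0.002], [1.0, 0.001, -0.001], [-0.001, 0.002, -1.0]]
wrist_force: [-0.5, 0.2, -0.1]
width: 0.0852
gripper_force: 0.0
```

```bash
python3 - <<'E'
from h import *
p=vision.capture("top"); w=cloud(p); z=w[...,2]
p2=vision.capture("scene"); save(p2,"s1.png",(150,100,400,290),3)
def f(n,x,y,lo,hi,rad=.035):
    q=w[(z>lo)&(z<hi)&(np.hypot(w[...,0]-x,w[...,1]-y)<rad)]
    print(n,len(q),np.round((np.nanmin(q,0)+np.nanmax(q,0))/2,3) if len(q) else "")
f("jar",.532,.118,.095,.115);f("salt",.53,-.045,.07,.1);print(r.read_state()["eef_pos"],r.read_state()["clock"])
E
```

```text
jar 139 [0.532 0.118 0.103]
salt 96 [ 0.53  -0.046  0.085]
[ 0.50850531 -0.24876146  0.23159909] 11.35
```

View pics/s1.png

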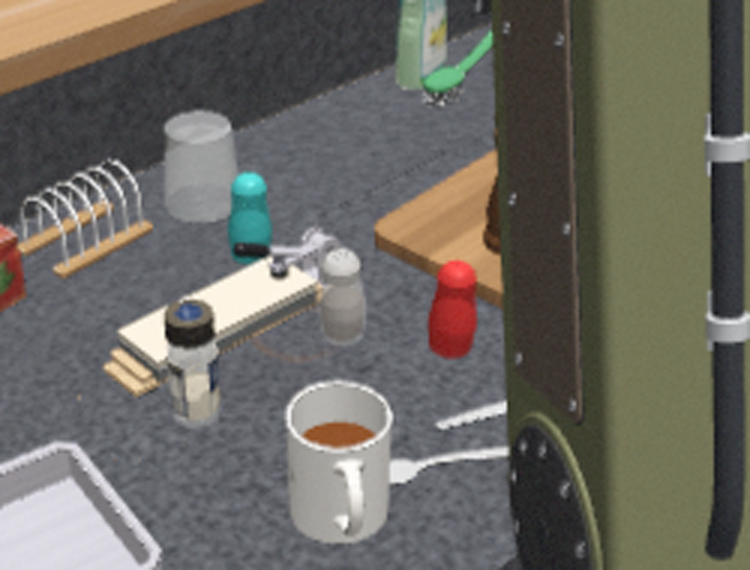

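The mill's foot shows on the board (497,200), and the jar (190,360) and shaker (343,295) are still in the row. The shaker is next.

Call:
play_rows(
  steps=[1,0.1,0.97,0,0,1,0.1,0.97,0,0,1,0.1,0.97,0,0,1,0.1,0.97,0,0,0.75,0.1,0.97,0,0,0.75,0.1,0.97,0,0,0.75,0.1,0.97,0,0,0.75,0,0,0,0],
)

```text
clock: 12.35
eef_pos: [0.5291, -0.0436, 0.23]
orientation: [[-0.003, 1.0, -0.002], [1.0, 0.003, 0.0], [0.0, -0.002, -1.0]]
wrist_force: [0.4, -1.0, -0.3]
width: 0.0641
gripper_force: 0.0
```

Call:
play_rows(
  steps=[0.75,0,0,-0.8,0,0.75,0,0,-0.8,0,0.75,0,0,-0.8,0,0.75,0,0,-0.8,0,0.75,0,0,-0.8,0,0.75,0,0,-0.8,0,0.75,0,0,-0.8,0,0.75,0,0,-0.6,0],
)

```text
clock: 13.35
eef_pos: [0.5287, -0.0456, 0.0436]
orientation: [[-0.0, 1.0, -0.002], [1.0, 0.0, 0.0], [0.0, -0.002, -1.0]]
wrist_force: [0.7, 0.6, -0.6]
width: 0.0641
gripper_force: 0.0
```

Call:
play_rows(
  steps=[0.75,0,0,0,0,0,0,0,0,0,0,0,0,0,0,0,0,0,0,0,0,0,0,0,0,0,0,0,0,0],
)

```text
clock: 14.1
eef_pos: [0.53, -0.0451, 0.0465]
orientation: [[-0.001, 1.0, 0.002], [1.0, 0.001, -0.0], [-0.0, 0.002, -1.0]]
wrist_force: [-0.6, -0.5, 5.6]
width: 0.0336
gripper_force: 58.8
```

The width of 34 mm means the pads are on the shaker's narrow top. I'll lift a little and check for tilt.

Call:
play_rows(
  steps=[0,0,0,0.5,0,0,0,0,1,0,0,0,0,1,0,0,0,0,1,0,0,0,0,1,0,0,0,0,0.5,0,0,0,0,0,0,0,0,0,0,0],
)

```text
clock: 15.1
eef_pos: [0.5289, -0.0449, 0.1942]
orientation: [[-0.001, 1.0, -0.002], [1.0, 0.001, 0.0], [0.0, -0.002, -1.0]]
wrist_force: [0.1, -0.3, -2.5]
width: 0.0333
gripper_force: 59.4
```

```bash
python3 - <<'E'
from h import *
p=vision.capture("scene"); save(p,"s2.png",(220,90,330,210),5)
s=r.read_state(); print(s["eef_pos"],s["width"])
E
```

```text
[ 0.52895659 -0.04493497  0.19412069] 0.033777220592653805
```

View pics/s2.png

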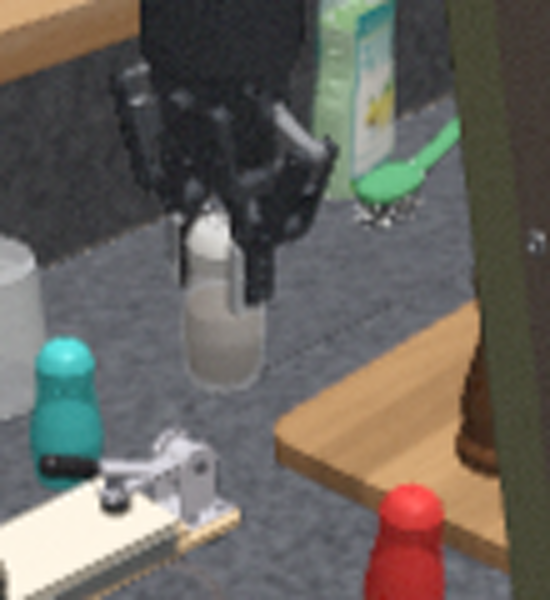

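The shaker hangs upright in the gripper (225,330). Carrying it to the board.

Call:
play_rows(
  steps=[0,-0.79,-0.5,0,0,0,-0.79,-0.9,0,0,0,-0.79,-0.9,0,0,0,-0.79,-0.9,0,0,0,0,-0.95,0,0,0,0,-0.95,0,0,0,0,-0.95,0,0,0,0,-0.95,0,0],
)

```text
clock: 16.15
eef_pos: [0.4342, -0.2558, 0.1943]
orientation: [[-0.001, 1.0, -0.001], [1.0, 0.001, 0.001], [0.001, -0.001, -1.0]]
wrist_force: [0.9, 0.1, -0.7]
width: 0.0337
gripper_force: 59.4
```

Call:
play_rows(
  steps=[0,0,-0.95,0,0,0,0,-0.95,0,0,0,0,-0.8,0,0,0,0,-0.4,0,0,0,0,0,0,0,0,0,0,-0.8,0,0,0,0,-0.8,0,0,0,0,-0.8,0],
)

```text
clock: 17.15
eef_pos: [0.4347, -0.3469, 0.1225]
orientation: [[-0.002, 1.0, -0.0], [1.0, 0.002, 0.0], [0.0, -0.0, -1.0]]
wrist_force: [0.2, 0.1, -0.2]
width: 0.0338
gripper_force: 59.4
```

Call:
play_rows(
  steps=[0,0,0,-0.8,0,0,0,0,-0.6,0,0,0,0,-0.3,0,0,0,0,0,0],
)

```text
clock: 17.65
eef_pos: [0.4346, -0.3478, 0.0722]
orientation: [[-0.001, 1.0, -0.0], [1.0, 0.001, 0.0], [0.0, -0.0, -1.0]]
wrist_force: [0.6, -0.1, -0.9]
width: 0.0336
gripper_force: 59.4
```

Call:
play_rows(
  steps=[0,0,0,-0.06,0,0,0,0,-0.05,0,0,0,0,0,0],
)

```text
clock: 18.02
eef_pos: [0.4346, -0.348, 0.0692]
orientation: [[-0.001, 1.0, 0.0], [1.0, 0.001, -0.0], [-0.0, 0.0, -1.0]]
wrist_force: [0.3, 0.6, -0.9]
width: 0.0337
gripper_force: 59.4
```

Call:
play_rows(
  steps=[0.5,0,0,0,0,0.75,0,0,0,0,0.75,0,0,0,0,0.75,0,0,0.5,0,0.75,0,0,1,0,0.75,0,0,1,0,0.75,0,0,1,0,0.75,0,0,1,0],
)

```text
clock: 19.02
eef_pos: [0.4346, -0.348, 0.2062]
orientation: [[-0.001, 1.0, 0.001], [1.0, 0.001, -0.001], [-0.001, 0.001, -1.0]]
wrist_force: [0.4, 0.1, 0.1]
width: 0.0638
gripper_force: 0.0
```

Call:
play_rows(
  steps=[0.75,0,0,0.9,0,0.75,0,0,0,0],
)

```text
clock: 19.27
eef_pos: [0.4351, -0.3484, 0.234]
orientation: [[-0.001, 1.0, 0.003], [1.0, 0.001, -0.003], [-0.003, 0.003, -1.0]]
wrist_force: [-0.9, 0.2, 0.3]
width: 0.0641
gripper_force: 0.0
```

```bash
python3 - <<'E'
from h import *
p=vision.capture("wrist"); save(p,"w1.png")
w=cloud(p);z=w[...,2]
for n,x,y,lo,hi in(("salt",.435,-.348,.095,.13),("mill",.509,-.249,.16,.2)):
    q=w[(z>lo)&(z<hi)&(np.hypot(w[...,0]-x,w[...,1]-y)<.04)]
    if len(q): print(n,len(q),(np.nanmin(q,0)+np.nanmax(q,0))/2,np.ptp(q,axis=0),np.nanmax(q,0))
print(r.read_state()["eef_pos"])
E
```

```text
salt 874 [ 0.43483809 -0.34719215  0.10353426] [0.03346449 0.0338422  0.01616642] [ 0.45157033 -0.33027105  0.11161747]
mill 4354 [ 0.50589798 -0.24903908  0.17581288] [0.04887921 0.0490793  0.0316192 ] [ 0.53033758 -0.22449943  0.19162248]
[ 0.43466947 -0.34805829  0.2322006 ]
```

View pics/w1.png

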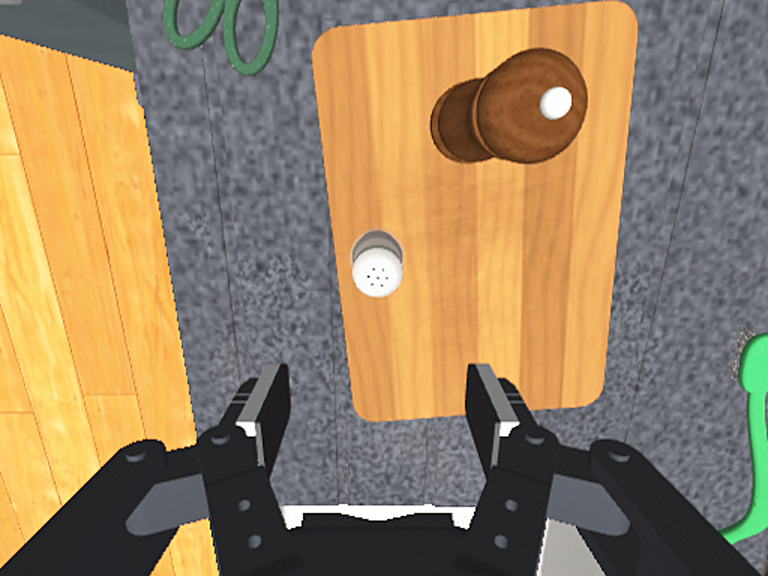

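The shaker (377,270) and mill (470,130) stand upright on the board. The jar is next.

Call:
play_rows(
  steps=[0.75,0.2,0.97,0,0,0.75,0.2,0.97,0,0,0.75,0.2,0.97,0,0,0.75,0.2,0.97,0,0,0.75,0.2,0.97,0,0,0.75,0.2,0.97,0,0,0.75,0.2,0.97,0,0,0.75,0.2,0.97,0,0],
)

```text
clock: 20.32
eef_pos: [0.4823, -0.1141, 0.2302]
orientation: [[-0.001, 1.0, -0.001], [1.0, 0.001, 0.0], [0.0, -0.001, -1.0]]
wrist_force: [-0.2, -0.0, 0.3]
width: 0.0637
gripper_force: 0.0
```

Call:
play_rows(
  steps=[0.75,0.2,0.97,0,0,0.75,0.2,0.97,0,0,0.75,0.2,0.97,0,0,0.75,0.2,0.97,0,0,0.75,0.2,0.97,0,0,0.75,0.2,0.97,0,0,0.75,0.2,0.97,0,0,0.75,0.2,0.97,0,0],
)

```text
clock: 21.32
eef_pos: [0.5303, 0.1185, 0.2301]
orientation: [[-0.001, 1.0, -0.002], [1.0, 0.001, -0.0], [-0.0, -0.002, -1.0]]
wrist_force: [0.4, 0.5, -0.3]
width: 0.0642
gripper_force: 0.0
```

Call:
play_rows(
  steps=[0.75,0,0,0,0,0.75,0,0,-0.8,0,0.75,0,0,-0.8,0,0.75,0,0,-0.8,0,0.75,0,0,-0.8,0,0.75,0,0,-0.9,0,0.75,0,0,-0.9,0,0.75,0,0,-0.9,0],
)

```text
clock: 22.32
eef_pos: [0.5301, 0.1167, 0.0528]
orientation: [[-0.0, 1.0, -0.001], [1.0, 0.0, -0.0], [-0.0, -0.001, -1.0]]
wrist_force: [0.8, 0.1, -0.2]
width: 0.0641
gripper_force: 0.0
```

Call:
play_rows(
  steps=[0.75,0,0,0,0,0.75,0,0,0,0,0,0,0,0,0,0,0,0,0,0,0,0,0,0,0,0,0,0,0,0],
)

```text
clock: 23.08
eef_pos: [0.5311, 0.1177, 0.055]
orientation: [[-0.001, 1.0, 0.002], [1.0, 0.001, 0.0], [0.0, 0.002, -1.0]]
wrist_force: [-1.0, -0.4, 7.3]
width: 0.0397
gripper_force: 59.0
```

Call:
play_rows(
  steps=[0,0,0,0.5,0,0,0,0,1,0,0,0,0,1,0,0,0,0,1,0,0,0,0,1,0,0,0,0,0.5,0,0,0.3,-0.5,0,0,0,0.3,-0.95,0,0],
)

```text
clock: 24.08
eef_pos: [0.5487, 0.0734, 0.2029]
orientation: [[-0.002, 1.0, -0.001], [1.0, 0.002, -0.0], [-0.0, -0.001, -1.0]]
wrist_force: [0.9, 0.1, -1.4]
width: 0.0402
gripper_force: 60.1
```

Call:
play_rows(
  steps=[0,0.3,-0.95,0,0,0,0.3,-0.95,0,0,0,0.3,-0.95,0,0,0,0.3,-0.95,0,0,0,0,-0.95,0,0,0,0,-0.95,0,0,0,0,-0.95,0,0,0,0,-0.95,0,0],
)

```text
clock: 25.08
eef_pos: [0.5841, -0.1558, 0.2024]
orientation: [[-0.0, 1.0, -0.002], [1.0, 0.0, 0.001], [0.001, -0.002, -1.0]]
wrist_force: [0.2, 0.6, -1.4]
width: 0.0393
gripper_force: 60.1
```

Call:
play_rows(
  steps=[0,0,-0.95,0,0,0,0,-0.95,0,0,0,0,-0.95,0,0,0,0,-0.95,0,0,0,0,-0.95,0,0,0,0,-0.95,0,0,0,0,-0.5,0,0,0,0,0,0,0],
)

```text
clock: 26.08
eef_pos: [0.5841, -0.3407, 0.2028]
orientation: [[0.0, 1.0, -0.001], [1.0, -0.0, 0.001], [0.001, -0.001, -1.0]]
wrist_force: [0.1, 0.4, -1.5]
width: 0.04
gripper_force: 60.1
```

Call:
play_rows(
  steps=[0,0,0,-0.8,0,0,0,0,-0.8,0,0,0,0,-0.8,0,0,0,0,-0.8,0,0,0,0,-0.6,0,0,0,0,-0.3,0,0,0,0,0,0],
)

```text
clock: 26.95
eef_pos: [0.5846, -0.3397, 0.0808]
orientation: [[-0.001, 1.0, -0.0], [1.0, 0.001, 0.0], [0.0, -0.0, -1.0]]
wrist_force: [0.1, -1.1, -0.4]
width: 0.0398
gripper_force: 60.1
```

Call:
play_rows(
  steps=[0,0,0,-0.06,0,0,0,0,-0.05,0,0,0,0,0,0],
)

```text
clock: 27.32
eef_pos: [0.5846, -0.3399, 0.0779]
orientation: [[-0.001, 1.0, 0.0], [1.0, 0.001, -0.0], [-0.0, 0.0, -1.0]]
wrist_force: [-0.3, 0.1, -0.8]
width: 0.0396
gripper_force: 60.1
```

Call:
play_rows(
  steps=[0.5,0,0,0,0,0.75,0,0,0,0,0.75,0,0,0,0,0.75,0,0,0.5,0,0.75,0,0,1,0,0.75,0,0,1,0,0.75,0,0,1,0,0.75,0,0,1,0],
)

```text
clock: 28.32
eef_pos: [0.5846, -0.3399, 0.215]
orientation: [[-0.001, 1.0, 0.001], [1.0, 0.001, -0.001], [-0.001, 0.001, -1.0]]
wrist_force: [0.2, 0.7, -0.3]
width: 0.064
gripper_force: 0.0
```

Call:
play_rows(
  steps=[0.75,0,0,0.5,0,0.75,0,0,0,0],
)

```text
clock: 28.58
eef_pos: [0.5848, -0.34, 0.2287]
orientation: [[-0.001, 1.0, 0.001], [1.0, 0.001, -0.001], [-0.001, 0.001, -1.0]]
wrist_force: [-0.3, 0.5, -0.4]
width: 0.0638
gripper_force: 0.0
```

```bash
python3 - <<'E'
from h import *
p=vision.capture("wrist"); w=cloud(p);z=w[...,2]
for n,x,y,lo,hi in(("jar",.585,-.34,.115,.14),("salt",.435,-.348,.095,.13),("mill",.509,-.249,.16,.2)):
    q=w[(z>lo)&(z<hi)&(np.hypot(w[...,0]-x,w[...,1]-y)<.04)]
    if len(q): print(n,len(q),(np.nanmin(q,0)+np.nanmax(q,0))/2,np.ptp(q,axis=0),np.nanmax(q,0))
print(r.read_state()["eef_pos"])
p=vision.capture("top"); w=cloud(p);z=w[...,2]
m=(z>.06)&(z<.1)&(np.abs(w[...,0]-.6)<.03)&(w[...,1]>-.12)&(w[...,1]<.05)
q=w[m]; o=np.argsort(q[:,1]); print(np.round(q[o][::-4],3))
# stone refined
m=(z>.03)&(z<.045)&(np.abs(w[...,0]-.6)<.05)&(w[...,1]>-.1)&(w[...,1]<.16)
print(cv2.minAreaRect((w[m][:,:2]*1000).astype(np.float32)))
# tray: fit model of inner floor edges & rim
m=(z>.03)&(z<.05)&(w[...,0]>.3)&(w[...,0]<.65)&(w[...,1]>.22)&(w[...,1]<.52)
q=w[m][:,:2]; print("rim",cv2.minAreaRect((q*1000).astype(np.float32)))
m=(z>-.002)&(z<.008)&(w[...,0]>.36)&(w[...,0]<.60)&(w[...,1]>.24)&(w[...,1]<.50)
def inside(w,c,a,hx,hy):
    d=w[...,:2]-c; u=d@np.array([np.cos(a),np.sin(a)]); v=d@np.array([-np.sin(a),np.cos(a)]); return (abs(u)<hx)&(abs(v)<hy)
f=w[m&inside(w,np.array([.479,.367]),-.15,.074,.114)]; print("floor",cv2.minAreaRect((f[:,:2]*1000).astype(np.float32)),f[:,2].mean())
E
```

```text
jar 1562 [ 0.5845008  -0.33697107  0.12141227] [0.04028687 0.04019454 0.01268338] [ 0.60464424 -0.3168738   0.12775396]
salt 930 [ 0.43557964 -0.34628517  0.10292593] [0.03279202 0.03325813 0.01533161] [ 0.45197565 -0.32965611  0.11059174]
mill 4439 [ 0.50808616 -0.24915218  0.17567759] [0.04678057 0.04918272 0.03132374] [ 0.53147645 -0.22456083  0.19133945]
[ 0.58447178 -0.33980411  0.22728178]
[[ 0.603  0.013  0.089]
 [ 0.6    0.01   0.091]
 [ 0.604  0.007  0.088]
 [ 0.6    0.004  0.088]
 [ 0.608  0.004  0.077]
 [ 0.595  0.     0.08 ]
 [ 0.595 -0.003  0.079]
 [ 0.596 -0.006  0.078]
 [ 0.596 -0.009  0.078]
 [ 0.606 -0.012  0.074]
 [ 0.596 -0.015  0.073]
 [ 0.596 -0.018  0.073]
 [ 0.6   -0.025  0.071]
 [ 0.603 -0.028  0.068]
 [ 0.604 -0.031  0.064]
 [ 0.601 -0.038  0.063]
 [ 0.598 -0.041  0.062]
 [ 0.601 -0.05   0.064]]
((601.3823852539062, 13.184356689453125), (220.9182586669922, 60.40066909790039), 88.92959594726562)
rim ((481.66473388671875, 363.48870849609375), (241.28538513183594, 159.50633239746094), 81.2001724243164)
floor ((481.530029296875, 367.16033935546875), (219.62722778320312, 143.0630340576172), 81.377197265625) 0.002957196633190506
```

All three stand upright on the board. Next the clamp: its grip is at about (0.6005, 0.001, 0.079) and the pivot at y≈-0.085.

Call:
play_rows(
  steps=[0.75,0.04,0.95,0,0,0.75,0.04,0.95,0,0,0.75,0.04,0.95,0,0,0.75,0.04,0.95,0,0,0.75,0.05,0.95,0,0,0.6,0.05,0.95,0,0,0.6,0.05,0.95,0,0,0.6,0.05,0.95,0,0],
)

```text
clock: 29.68
eef_pos: [0.595, -0.1109, 0.2263]
orientation: [[-0.001, 1.0, -0.002], [1.0, 0.001, 0.001], [0.001, -0.002, -1.0]]
wrist_force: [1.1, 0.1, 0.2]
width: 0.0513
gripper_force: 0.0
```

Call:
play_rows(
  steps=[0.6,0.05,0.95,0,0,0.6,0.05,0.95,0,0,0.6,0.05,0.95,0,0,0.6,0.02,0.9,0,0,0.6,0,0,0,0,0.6,0,0,0,0],
)

```text
clock: 30.42
eef_pos: [0.6003, 0.0002, 0.2269]
orientation: [[-0.001, 1.0, -0.001], [1.0, 0.001, -0.0], [-0.0, -0.001, -1.0]]
wrist_force: [0.7, 0.1, -0.2]
width: 0.0511
gripper_force: 0.0
```

```bash
python3 - <<'E'
from h import *
p=vision.capture("wrist"); save(p,"w2.png"); print(r.read_state()["eef_pos"])
w=cloud(p);z=w[...,2]
m=(z>.055)&(z<.1)&(np.abs(w[...,0]-.6)<.02)&(w[...,1]>-.04)&(w[...,1]<.03)
q=w[m]; q=q[np.argsort(-q[:,1])]; 
for a in range(20,-40,-6):
    k=q[abs(q[:,1]*1000-a)<3]
    if len(k): print(a,len(k),np.round([k[:,0].min(),k[:,0].max(),k[:,2].max()],3))
m=(z>.03)&(z<.042)&(np.abs(w[...,0]-.6)<.05)&(w[...,1]>-.1)&(w[...,1]<.16)
print(cv2.minAreaRect((w[m][:,:2]*1000).astype(np.float32)))
E
```

```text
[ 6.00323540e-01 -1.08760860e-04  2.27059341e-01]
14 66 [0.596 0.608 0.089]
8 67 [0.596 0.608 0.09 ]
2 60 [0.596 0.608 0.086]
-4 55 [0.596 0.607 0.084]
-10 53 [0.596 0.608 0.08 ]
-16 50 [0.596 0.608 0.077]
-22 24 [0.598 0.606 0.074]
-28 34 [0.598 0.606 0.069]
-34 30 [0.596 0.606 0.066]
((602.7877197265625, 26.95519256591797), (198.18190002441406, 59.75841522216797), 88.59404754638672)
```

View pics/w2.png

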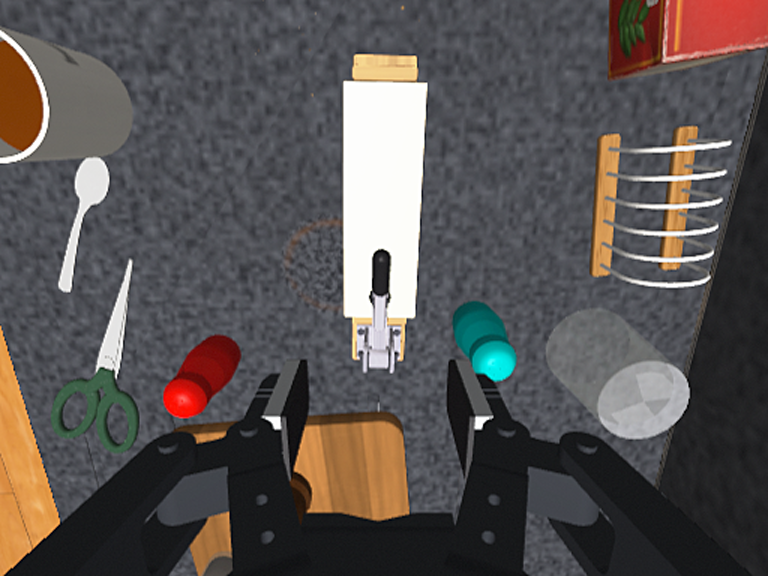

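The handle's black end is at (380,272), lined up between the fingers, with the stone clear below it. I'll descend and pinch.

Call:
play_rows(
  steps=[0.6,0.05,0.04,-0.9,0,0.6,0,0,-0.9,0,0.6,0,0,-0.9,0,0.6,0,0,-0.9,0,0.6,0,0,-0.9,0,0.6,0,0,-0.9,0,0.6,0,0,-0.2,0,0.6,0,0,0,0],
)

```text
clock: 31.48
eef_pos: [0.6021, 0.0014, 0.06]
orientation: [[-0.0, 1.0, 0.0], [1.0, 0.0, -0.0], [-0.0, 0.0, -1.0]]
wrist_force: [0.7, 0.5, 1.1]
width: 0.0513
gripper_force: 0.0
```

Call:
play_rows(
  steps=[0,0,0,0,0,0,0,0,0,0,0,0,0,0,0,0,0,0,0,0,0,0,0,0,0],
)

```text
clock: 32.1
eef_pos: [0.6025, 0.0018, 0.0606]
orientation: [[-0.001, 1.0, 0.002], [1.0, 0.001, -0.0], [-0.0, 0.002, -1.0]]
wrist_force: [1.3, 0.2, 6.4]
width: 0.0109
gripper_force: 58.5
```

```bash
python3 - <<'E'
import numpy as np
a0=np.arctan2(31,86); p=lambda t:np.array([.0914*np.cos(a0+t),.0914*np.sin(a0+t)])
th=np.linspace(0,1.84,24); q=np.array([p(t) for t in th]); print(np.round(np.diff(q,axis=0)/.03,2).tolist())
E
```

```text
[[-0.09, 0.23], [-0.11, 0.22], [-0.13, 0.21], [-0.14, 0.2], [-0.16, 0.19], [-0.17, 0.17], [-0.19, 0.16], [-0.2, 0.14], [-0.21, 0.13], [-0.22, 0.11], [-0.23, 0.09], [-0.23, 0.07], [-0.24, 0.05], [-0.24, 0.04], [-0.24, 0.02], [-0.24, -0.0], [-0.24, -0.02], [-0.24, -0.04], [-0.24, -0.06], [-0.23, -0.08], [-0.22, -0.1], [-0.21, -0.12], [-0.2, -0.13]]
```

Call:
play_rows(
  steps=[0,0,-0.09,0.23,0,0,0,-0.11,0.22,0,0,0,-0.13,0.21,0,0,0,-0.14,0.2,0,0,0,-0.16,0.19,0,0,0,-0.17,0.17,0,0,0,-0.19,0.16,0,0,0,-0.2,0.14,0],
)

```text
clock: 33.1
eef_pos: [0.6017, -0.0347, 0.104]
orientation: [[-0.0, 1.0, -0.001], [1.0, 0.0, -0.001], [-0.001, -0.001, -1.0]]
wrist_force: [8.7, -4.7, -14.8]
width: 0.0111
gripper_force: 59.1
```

```bash
python3 - <<'E'
from h import *
s=r.read_state(); print(s["wrist_force"],s["width"],s["gripper_force"])
p=vision.capture("scene"); save(p,"s3.png",(190,130,320,250),5)
E
```

```text
[  8.69698155  -4.680318   -14.76370071] 0.011080455443384816 59.05022621154785
```

View pics/s3.png

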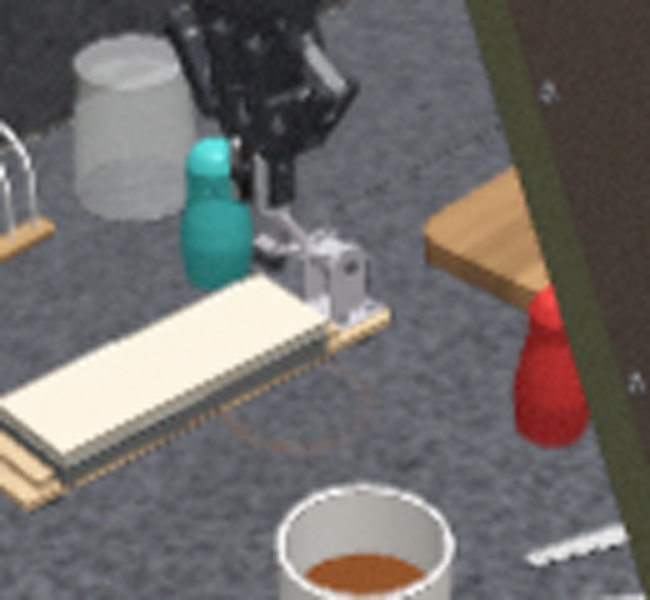

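The clamp is following: its foot (270,245) has lifted off the stone. Continuing the arc.

Call:
play_rows(
  steps=[0,0,-0.21,0.13,0,0,0,-0.22,0.11,0,0,0,-0.23,0.09,0,0,0,-0.23,0.07,0,0,0,-0.24,0.05,0,0,0,-0.24,0.04,0,0,0,-0.24,0.02,0,0,0,-0.24,0,0],
)

```text
clock: 34.15
eef_pos: [0.602, -0.0898, 0.1208]
orientation: [[-0.001, 1.0, 0.0], [1.0, 0.001, 0.0], [0.0, 0.0, -1.0]]
wrist_force: [0.5, 0.3, -1.0]
width: -0.0001
gripper_force: 0.0
```

Call:
play_rows(
  steps=[0,0,-0.24,-0.02,0,0,0,-0.24,-0.04,0,0,0,-0.24,-0.06,0,0,0,-0.23,-0.08,0,0,0,-0.22,-0.1,0,0,0,-0.21,-0.12,0,0,0,0,0,0],
)

```text
clock: 35.02
eef_pos: [0.6018, -0.1312, 0.1075]
orientation: [[-0.0, 1.0, -0.001], [1.0, 0.0, 0.0], [0.0, -0.001, -1.0]]
wrist_force: [-1.2, -0.3, 0.5]
width: 0.0001
gripper_force: 0.0
```

The grip slipped off. Looking at where the clamp is now.

Call:
play_rows(
  steps=[0,0,0,0.9,0,0,0,0,0.9,0,0,0,0,0.9,0,0,0,0,0.9,0,0,0,0,0,0],
)

```text
clock: 35.65
eef_pos: [0.6027, -0.1307, 0.2181]
orientation: [[-0.001, 1.0, 0.004], [1.0, 0.001, -0.001], [-0.001, 0.004, -1.0]]
wrist_force: [-0.8, -0.5, 0.0]
width: 0.0
gripper_force: 0.0
```

```bash
python3 - <<'E'
from h import *
p=vision.capture("scene"); save(p,"s4.png",(190,130,320,250),5)
w=cloud(p);z=w[...,2]
m=(z>.05)&(z<.15)&(np.abs(w[...,0]-.6)<.02)&(w[...,1]>-.16)&(w[...,1]<.03)
q=w[m]; q=q[np.argsort(-q[:,1])]; print(np.round(q[::6],3)); print(r.read_state()["eef_pos"])
E
```

```text
[[ 0.602  0.017  0.087]
 [ 0.598  0.014  0.081]
 [ 0.597  0.011  0.089]
 [ 0.598  0.007  0.084]
 [ 0.603  0.003  0.086]
 [ 0.601 -0.002  0.082]
 [ 0.604 -0.005  0.082]
 [ 0.596 -0.009  0.075]
 [ 0.606 -0.014  0.077]
 [ 0.607 -0.018  0.075]
 [ 0.598 -0.024  0.067]
 [ 0.602 -0.027  0.054]
 [ 0.603 -0.032  0.065]
 [ 0.601 -0.034  0.061]
 [ 0.597 -0.037  0.062]
 [ 0.601 -0.044  0.05 ]
 [ 0.597 -0.048  0.05 ]
 [ 0.599 -0.054  0.053]
 [ 0.6   -0.065  0.051]
 [ 0.605 -0.071  0.053]
 [ 0.613 -0.074  0.057]
 [ 0.591 -0.077  0.053]
 [ 0.589 -0.078  0.05 ]
 [ 0.603 -0.08   0.056]
 [ 0.608 -0.081  0.057]
 [ 0.615 -0.083  0.059]
 [ 0.588 -0.085  0.051]
 [ 0.61  -0.087  0.056]
 [ 0.611 -0.091  0.058]]
[ 0.60212198 -0.13064388  0.21631881]
```

View pics/s4.png

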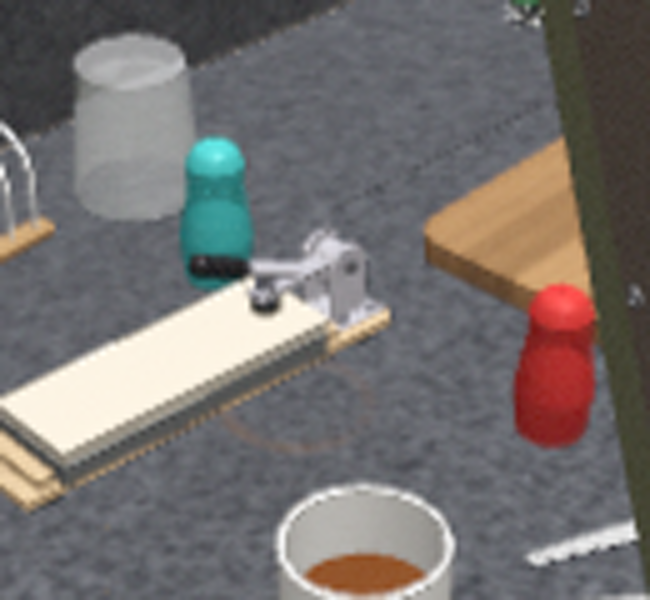

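The clamp has snapped shut again. The force log shows a radial pull of about 15 N just before the slip. I'll re-grip a little deeper and nearer the pivot, then follow the arc in small steps with force feedback.

Call:
play_rows(
  steps=[0.6,0,0.87,0,0,0.6,0,0.87,0,0,0.6,0,0.87,0,0,0.6,0,0.87,0,0,0.6,0,0.84,0,0,0.6,0,0,-0.9,0,0.6,0,0,-0.9,0,0.6,0,0,-0.9,0],
)

```text
clock: 36.7
eef_pos: [0.6013, -0.001, 0.1327]
orientation: [[-0.001, 1.0, -0.002], [1.0, 0.001, 0.0], [0.0, -0.002, -1.0]]
wrist_force: [-0.3, -0.3, -0.2]
width: 0.051
gripper_force: 0.0
```

Call:
play_rows(
  steps=[0.6,0,0,-0.9,0,0.6,0,0,-0.9,0,0.6,0,0,-0.8,0,0.6,0,0,0,0,0,0,0,0,0,0,0,0,0,0,0,0,0,0,0,0,0,0,0,0],
)

```text
clock: 37.7
eef_pos: [0.6025, -0.0011, 0.058]
orientation: [[-0.001, 1.0, 0.002], [1.0, 0.001, 0.0], [0.0, 0.002, -1.0]]
wrist_force: [0.7, 1.0, 7.3]
width: 0.0111
gripper_force: 58.5
```

Call:
play_rows(
  steps=[0,0,0,0,0,0,0,-0.09,0.23,0,0,0,-0.11,0.22,0,0,0,0,0,0],
)

```text
clock: 38.2
eef_pos: [0.6023, -0.0074, 0.0706]
orientation: [[-0.0, 1.0, 0.001], [1.0, 0.0, 0.0], [0.0, 0.001, -1.0]]
wrist_force: [6.7, -0.4, -6.3]
width: 0.0111
gripper_force: 58.7
```

Call:
play_rows(
  steps=[0,0,-0.14,0.2,0,0,0,-0.15,0.19,0,0,0,0,0,0],
)

```text
clock: 38.58
eef_pos: [0.6021, -0.0162, 0.0819]
orientation: [[-0.0, 1.0, 0.0], [1.0, 0.0, 0.0], [0.0, 0.0, -1.0]]
wrist_force: [6.0, -1.7, -7.6]
width: 0.0115
gripper_force: 58.5
```

Call:
play_rows(
  steps=[0,0,-0.17,0.18,0,0,0,0,0,0],
)

```text
clock: 38.83
eef_pos: [0.602, -0.0215, 0.0871]
orientation: [[-0.0, 1.0, 0.0], [1.0, 0.0, -0.0], [-0.0, 0.0, -1.0]]
wrist_force: [7.0, -2.9, -7.6]
width: 0.0109
gripper_force: 58.5
```

Call:
play_rows(
  steps=[0,0.02,-0.18,0.17,0,0,0.02,-0.19,0.15,0,0,0,0,0,0],
)

```text
clock: 39.2
eef_pos: [0.602, -0.0326, 0.0963]
orientation: [[-0.0, 1.0, -0.003], [1.0, 0.0, 0.0], [0.0, -0.003, -1.0]]
wrist_force: [-4.3, -3.1, -10.1]
width: 0.011
gripper_force: 58.6
```

```bash
python3 - <<'E'
from h import *
p=vision.capture("scene"); save(p,"s5.png",(220,110,290,210),6)
E
```

```text
(no output)
```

View pics/s5.png

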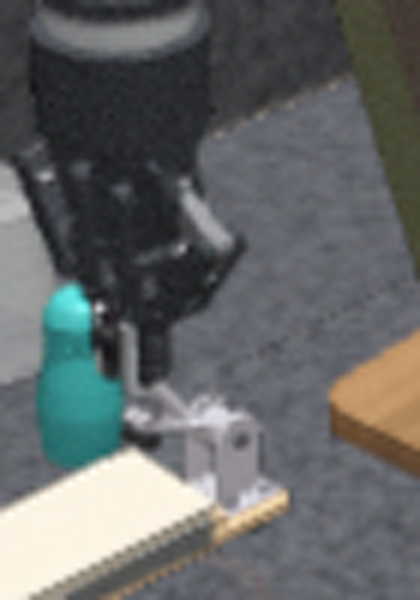

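```bash
python3 - <<'E'
from h import *
for c in("scene","top"):
    p=vision.capture(c); w=cloud(p);z=w[...,2]
    m=(z>.06)&(z<.135)&(np.abs(w[...,0]-.602)<.02)&(w[...,1]>-.10)&(w[...,1]<.02)
    v,u=np.nonzero(m); q=np.c_[w[m],u,v]; q=q[np.argsort(q[:,2])]; print(c,len(q)); print(np.round(q[:60:2],3).tolist())
print(r.read_state()["eef_pos"],r.read_state()["wrist_force"])
E
```

```text
scene 236
[[0.599, -0.068, 0.06, 253.0, 180.0], [0.6, -0.066, 0.061, 252.0, 180.0], [0.611, -0.076, 0.061, 252.0, 177.0], [0.597, -0.056, 0.063, 250.0, 181.0], [0.593, -0.037, 0.064, 246.0, 184.0], [0.596, -0.04, 0.064, 246.0, 183.0], [0.593, -0.034, 0.065, 245.0, 184.0], [0.609, -0.03, 0.066, 240.0, 182.0], [0.595, -0.05, 0.067, 249.0, 181.0], [0.604, -0.055, 0.067, 248.0, 179.0], [0.602, -0.027, 0.067, 241.0, 183.0], [0.599, -0.036, 0.068, 244.0, 182.0], [0.597, -0.03, 0.068, 243.0, 183.0], [0.596, -0.044, 0.068, 247.0, 181.0], [0.607, -0.032, 0.069, 241.0, 181.0], [0.604, -0.051, 0.069, 247.0, 179.0], [0.596, -0.058, 0.069, 251.0, 179.0], [0.599, -0.032, 0.069, 243.0, 182.0], [0.599, -0.054, 0.07, 249.0, 179.0], [0.6, -0.029, 0.07, 242.0, 182.0], [0.595, -0.04, 0.071, 246.0, 181.0], [0.602, -0.061, 0.072, 250.0, 177.0], [0.597, -0.034, 0.073, 244.0, 181.0], [0.595, -0.043, 0.073, 247.0, 180.0], [0.596, -0.041, 0.074, 246.0, 180.0], [0.608, -0.033, 0.075, 241.0, 179.0], [0.606, -0.035, 0.075, 242.0, 179.0], [0.598, -0.05, 0.075, 248.0, 178.0], [0.601, -0.037, 0.076, 244.0, 179.0], [0.607, -0.036, 0.077, 242.0, 178.0]]
top 4
[[0.595, -0.082, 0.061, 291.0, 167.0], [0.598, -0.073, 0.061, 288.0, 166.0]]
[ 0.60202889 -0.03247156  0.09615111] [ -5.03848767  -5.18447274 -11.00450623]
```

Call:
play_rows(
  steps=[0,-0.015,-0.22,0.1,0,0,0,-0.21,0.12,0,0,0,0,0,0],
)

```text
clock: 39.72
eef_pos: [0.6019, -0.0458, 0.1034]
orientation: [[-0.0, 1.0, -0.002], [1.0, 0.0, -0.0], [-0.0, -0.002, -1.0]]
wrist_force: [-5.3, -2.0, -11.4]
width: 0.0105
gripper_force: 58.9
```

Call:
play_rows(
  steps=[0,0,-0.1,-0.18,0,0,0,-0.1,-0.18,0,0,0,0,0,0],
)

```text
clock: 40.1
eef_pos: [0.602, -0.0508, 0.094]
orientation: [[-0.002, 1.0, -0.001], [1.0, 0.002, -0.0], [-0.0, -0.001, -1.0]]
wrist_force: [-11.3, -2.9, -6.2]
width: 0.0049
gripper_force: 59.2
```

```bash
python3 - <<'E'
from h import *
p=vision.capture("scene"); save(p,"s6.png",(220,110,290,210),6)
E
```

```text
(no output)
```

View pics/s6.png

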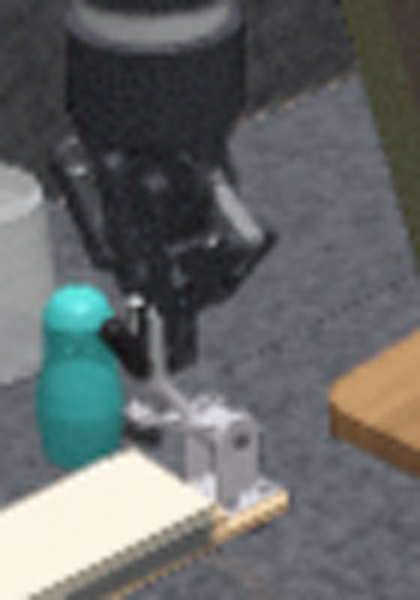

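```bash
python3 - <<'E'
from h import *
p=vision.capture("scene"); w=cloud(p)
R,t=pose(p); o=-t@R
def atx(uv,x):
    d=np.array([(uv[0]-p["cx"])/p["fx"],(uv[1]-p["cy"])/p["fy"],1])@R; return np.round(o+d*(x-o[0])/d[0],4)
print("pivot",atx((260,183),.59),"tip",atx((238.5,165),.602),"blackmid",atx((240.5,168.5),.602),"rodlow",atx((250,177.5),.602),"rod top",atx((247,173),.602))
for v in range(160,182,2): print(v,[ (u,*np.round(w[v,u],3)) for u in range(237,253,3)])
s=r.read_state();print(s["eef_pos"],s["wrist_force"],s["ft_torque"])
E
```

```text
pivot [ 0.59   -0.0868  0.046 ] tip [ 0.602  -0.021   0.1263] blackmid [ 0.602  -0.0275  0.1128] rodlow [ 0.602  -0.0605  0.0702] rod top [ 0.602  -0.0499  0.0892]
160 [(237, np.float64(nan), np.float64(nan), np.float64(nan)), (240, np.float64(0.786), np.float64(-0.181), np.float64(0.0)), (243, np.float64(0.606), np.float64(-0.041), np.float64(0.132)), (246, np.float64(0.593), np.float64(-0.04), np.float64(0.137)), (249, np.float64(0.577), np.float64(-0.036), np.float64(0.146)), (252, np.float64(0.569), np.float64(-0.04), np.float64(0.148))]
162 [(237, np.float64(0.68), np.float64(-0.08), np.float64(0.078)), (240, np.float64(0.774), np.float64(-0.171), np.float64(0.002)), (243, np.float64(0.604), np.float64(-0.039), np.float64(0.127)), (246, np.float64(0.6), np.float64(-0.045), np.float64(0.127)), (249, np.float64(0.589), np.float64(-0.047), np.float64(0.13)), (252, np.float64(0.749), np.float64(-0.2), np.float64(0.001))]
164 [(237, np.float64(0.672), np.float64(-0.073), np.float64(0.078)), (240, np.float64(0.769), np.float64(-0.166), np.float64(-0.002)), (243, np.float64(0.606), np.
[... 2784 characters left out ...]
 (246, np.float64(0.601), np.float64(-0.045), np.float64(0.076)), (249, np.float64(0.685), np.float64(-0.129), np.float64(0.0)), (252, np.float64(0.611), np.float64(-0.076), np.float64(0.058))]
180 [(237, np.float64(0.67), np.float64(-0.07), np.float64(0.026)), (240, np.float64(0.673), np.float64(-0.084), np.float64(0.019)), (243, np.float64(0.601), np.float64(-0.034), np.float64(0.074)), (246, np.float64(0.598), np.float64(-0.042), np.float64(0.072)), (249, np.float64(0.597), np.float64(-0.052), np.float64(0.068)), (252, np.float64(0.602), np.float64(-0.068), np.float64(0.059))]
[ 0.60301052 -0.05137713  0.09393742] [ 0.73183622 -0.57637841  0.14271715] [ 0.02717848 -0.00527582 -0.03471507]
```

It is slipping tangentially; the handle lagged the tool and then dropped. Change of method: closed fingers in front of the handle's tip push it in -y along the arc. That gives positive contact and opens it, since the push is above the pivot.

Call:
play_rows(
  steps=[0.5,0,0,0,0,0.5,0,0,0,0,0.5,0,0,0.9,0,0.5,0,0,0.9,0,0,0,0,0.9,0,0,0,0.9,0,0,0,0,0.95,0,0,0,0,0.95,0,0],
)

```text
clock: 41.2
eef_pos: [0.6029, 0.0338, 0.1745]
orientation: [[-0.001, 1.0, 0.001], [1.0, 0.001, 0.0], [0.0, 0.001, -1.0]]
wrist_force: [0.3, -0.0, 0.0]
width: 0.0001
gripper_force: 0.0
```

```bash
python3 - <<'E'
from h import *
p=vision.capture("top"); w=cloud(p);z=w[...,2]
p2=vision.capture("scene"); w2=cloud(p2)
for w in (w,w2):
    z=w[...,2]
    m=(z>.055)&(z<.13)&(np.abs(w[...,0]-.602)<.012)&(w[...,1]>-.14)&(w[...,1]<.04)
    q=w[m]; q=q[np.argsort(-q[:,1])]; print(np.round(q[::8],3).tolist())
s=r.read_state();print(s["eef_pos"])
th=np.r_[.35:1.85:22j]; P=np.c_[-.086+.102*np.cos(th)+.0175,.048+.102*np.sin(th)-.023]; print(P[0],P[-1],np.round(np.diff(P,axis=0)/.03,2).tolist())
E
```

```text
[[0.598, 0.013, 0.087], [0.604, 0.004, 0.087], [0.597, -0.003, 0.089], [0.605, -0.009, 0.081], [0.6, -0.041, 0.069], [0.605, -0.048, 0.055], [0.602, -0.07, 0.055], [0.595, -0.085, 0.06], [0.601, -0.089, 0.058]]
[[0.603, 0.016, 0.086], [0.608, 0.012, 0.085], [0.6, 0.009, 0.087], [0.599, 0.003, 0.082], [0.596, -0.002, 0.081], [0.599, -0.007, 0.077], [0.598, -0.014, 0.075], [0.6, -0.022, 0.064], [0.596, -0.029, 0.063], [0.597, -0.037, 0.062], [0.6, -0.054, 0.056], [0.599, -0.08, 0.058], [0.608, -0.085, 0.062]]
[0.60286162 0.03526419 0.17438238]
[0.02731602 0.05997558] [-0.09661021  0.12305007] [[-0.09, 0.22], [-0.11, 0.22], [-0.12, 0.21], [-0.14, 0.2], [-0.15, 0.19], [-0.16, 0.18], [-0.18, 0.17], [-0.19, 0.15], [-0.2, 0.14], [-0.21, 0.13], [-0.22, 0.11], [-0.22, 0.09], [-0.23, 0.08], [-0.23, 0.06], [-0.24, 0.04], [-0.24, 0.03], [-0.24, 0.01], [-0.24, -0.01], [-0.24, -0.02], [-0.24, -0.04], [-0.24, -0.06]]
```

Call:
play_rows(
  steps=[0,0,0,-0.95,0,0,0,0,-0.95,0,0,0,0,-0.95,0,0,0,0,-0.95,0,0,0,0,0,0,0,0,-0.15,0,0,0,0,-0.15,0,0,0,0,0,0,0],
)

```text
clock: 42.3
eef_pos: [0.6036, 0.0254, 0.0619]
orientation: [[-0.001, 1.0, 0.003], [1.0, 0.001, 0.003], [0.003, 0.003, -1.0]]
wrist_force: [-0.1, 14.6, 4.1]
width: -0.0004
gripper_force: 7.2
```

Call:
play_rows(
  steps=[0,0,-0.12,0.1,0,0,0,0,0,0],
)

```text
clock: 42.55
eef_pos: [0.6036, 0.0236, 0.0656]
orientation: [[-0.002, 1.0, 0.003], [1.0, 0.002, 0.005], [0.005, 0.003, -1.0]]
wrist_force: [-3.0, 27.7, 9.0]
width: 0.0003
gripper_force: 13.8
```

Call:
play_rows(
  steps=[0,0,-0.03,0.25,0,0,0,-0.05,0.25,0,0,0,0,0,0],
)

```text
clock: 42.92
eef_pos: [0.6039, 0.0185, 0.08]
orientation: [[-0.001, 1.0, 0.004], [1.0, 0.001, 0.001], [0.001, 0.004, -1.0]]
wrist_force: [4.4, 11.1, 4.7]
width: -0.0002
gripper_force: 5.9
```

Call:
play_rows(
  steps=[0,0,-0.14,0.21,0,0,0,-0.15,0.2,0,0,0,-0.16,0.19,0,0,0,0,0,0],
)

```text
clock: 43.42
eef_pos: [0.6037, 0.0047, 0.0979]
orientation: [[-0.001, 1.0, 0.004], [1.0, 0.001, 0.0], [0.0, 0.004, -1.0]]
wrist_force: [0.9, 5.4, 3.3]
width: 0.0003
gripper_force: 2.6
```

Call:
play_rows(
  steps=[0,0,-0.2,0.16,0,0,0,-0.2,0.15,0,0,0,-0.21,0.13,0,0,0,-0.21,0.12,0,0,0,0,0,0],
)

```text
clock: 44.05
eef_pos: [0.6028, -0.0208, 0.1129]
orientation: [[-0.0, 1.0, 0.0], [1.0, 0.0, -0.0], [-0.0, 0.0, -1.0]]
wrist_force: [0.1, 2.1, 0.9]
width: -0.0001
gripper_force: 0.6
```

Call:
play_rows(
  steps=[0,0,-0.24,0.1,0,0,0,-0.24,0.08,0,0,0,-0.24,0.05,0,0,0,-0.24,0.03,0,0,0,0,0,0],
)

```text
clock: 44.68
eef_pos: [0.6027, -0.0495, 0.1205]
orientation: [[0.0, 1.0, -0.0], [1.0, -0.0, -0.0], [-0.0, -0.0, -1.0]]
wrist_force: [-0.1, 1.3, 0.3]
width: 0.0001
gripper_force: 0.1
```

Call:
play_rows(
  steps=[0,0,-0.24,0,0,0,0,-0.24,0,0,0,0,-0.24,0,0,0,0,-0.24,0,0,0,0,-0.24,0,0,0,0,-0.24,0,0,0,0,0,0,0],
)

```text
clock: 45.55
eef_pos: [0.6027, -0.0926, 0.1206]
orientation: [[-0.0, 1.0, -0.0], [1.0, 0.0, -0.0], [-0.0, -0.0, -1.0]]
wrist_force: [-0.4, -1.0, -0.8]
width: -0.0002
gripper_force: 0.0
```

```bash
python3 - <<'E'
from h import *
for c in ("scene","top"):
    w=cloud(vision.capture(c)); z=w[...,2]
    m=(z>.05)&(z<.17)&(np.abs(w[...,0]-.602)<.012)&(w[...,1]>-.22)&(w[...,1]<.04)
    q=w[m]; q=q[np.argsort(-q[:,1])]; print(np.round(q[::8],3).tolist())
E
```

```text
[[0.611, -0.072, 0.053], [0.594, -0.077, 0.168], [0.605, -0.078, 0.053], [0.601, -0.079, 0.137], [0.595, -0.08, 0.057], [0.598, -0.08, 0.156], [0.607, -0.081, 0.125], [0.611, -0.081, 0.166], [0.604, -0.082, 0.129], [0.604, -0.082, 0.122], [0.596, -0.082, 0.15], [0.601, -0.083, 0.151], [0.595, -0.084, 0.065], [0.6, -0.084, 0.056], [0.595, -0.085, 0.156], [0.605, -0.086, 0.066], [0.597, -0.086, 0.127], [0.602, -0.087, 0.067], [0.595, -0.088, 0.063], [0.604, -0.089, 0.068], [0.605, -0.09, 0.094], [0.59, -0.091, 0.054], [0.599, -0.092, 0.073], [0.591, -0.092, 0.145], [0.601, -0.093, 0.078], [0.605, -0.094, 0.095], [0.598, -0.095, 0.078], [0.603, -0.095, 0.102], [0.604, -0.096, 0.078], [0.597, -0.098, 0.122], [0.591, -0.1, 0.143], [0.605, -0.101, 0.17], [0.601, -0.105, 0.102], [0.601, -0.109, 0.101], [0.6, -0.116, 0.091], [0.605, -0.12, 0.097], [0.602, -0.125, 0.093], [0.601, -0.128, 0.109], [0.602, -0.133, 0.116], [0.597, -0.136, 0.101], [0.596, -0.139, 0.11], [0.604, -0.143, 0.121], [0.601, -0.147, 0.127], [0.596, -0.15, 0.128]]
[[0.602, -0.079, 0.057]]
```

The clamp is open and its handle now points to -y. On to the stone: hover and measure.

Call:
play_rows(
  steps=[0,0,0,0.9,0,0,0,0,0.9,0,1,0,0.85,0.9,-0.2,1,0,0.85,0.6,0,1,0,0.85,0,0,1,0,0.85,0,0,1,0,0.85,0,0,1,0,0,0,0],
)

```text
clock: 46.65
eef_pos: [0.6026, 0.037, 0.2196]
orientation: [[0.021, 1.0, 0.0], [1.0, -0.021, 0.0], [0.0, 0.0, -1.0]]
wrist_force: [-0.6, 0.0, -0.5]
width: 0.0855
gripper_force: 0.0
```

```bash
python3 - <<'E'
from h import *
for c in ("wrist","top"):
    w=cloud(vision.capture(c)); z=w[...,2]
    m=(z>.029)&(z<.043)&(np.abs(w[...,0]-.602)<.06)&(w[...,1]>-.075)&(w[...,1]<.16)
    n,l,st,_=cv2.connectedComponentsWithStats(m.astype(np.uint8)); k=1+np.argmax(st[1:,4]); q=w[l==k]
    print(c,cv2.minAreaRect((q[:,:2]*1000).astype(np.float32)),np.median(q[:,2]),q[:,1].min(),q[:,1].max())
s=r.read_state();print(s["eef_pos"],np.round(s["orientation"],3).tolist(),s["width"])
E
```

```text
wrist ((602.5878295898438, 36.1285400390625), (178.39468383789062, 60.09309768676758), 88.7415771484375) 0.03462322844578731 -0.05326935974962237 0.12590187684470933
top ((612.3272094726562, 84.09712982177734), (36.964683532714844, 39.04999542236328), 0.3007466793060303) 0.03598846641596409 0.06449358988535801 0.10363259689784206
[0.60270479 0.03529431 0.21956098] [[0.023, 1.0, -0.0], [1.0, -0.023, -0.0], [-0.0, -0.0, -1.0]] 0.08520119360615605
```

Call:
play_rows(
  steps=[1,0,0,-0.9,0,1,0,0,-0.9,0,1,0,0,-0.9,0,1,0,0,-0.9,0,1,0,0,-0.9,0,1,0,0,-0.9,0,1,0,0,-0.9,0,1,0,0,-0.5,0],
)

```text
clock: 47.75
eef_pos: [0.6023, 0.0345, 0.0143]
orientation: [[0.024, 1.0, -0.001], [1.0, -0.024, -0.0], [-0.0, -0.001, -1.0]]
wrist_force: [-0.7, 1.0, -0.1]
width: 0.0856
gripper_force: 0.0
```

Call:
play_rows(
  steps=[1,0,0,-0.25,0,1,0,0,0,0,0,0,0,0,0,0,0,0,0,0,0,0,0,0,0,0,0,0,0,0,0,0,0,0,0],
)

```text
clock: 48.62
eef_pos: [0.6034, 0.0354, 0.0093]
orientation: [[0.023, 1.0, 0.002], [1.0, -0.023, -0.0], [0.0, 0.002, -1.0]]
wrist_force: [0.7, -0.6, 6.2]
width: 0.0588
gripper_force: 66.6
```

Call:
play_rows(
  steps=[0,0,0,0.4,0,0,0,0,0.8,0,0,0,0,0.9,0,0,0,0,0.9,0,0,0,0,0.9,0,0,0,0.4,0.5,0,0,-0.3,0.9,0,-0.1,0,-0.3,0.9,0,-0.1],
)

```text
clock: 49.62
eef_pos: [0.584, 0.1028, 0.1398]
orientation: [[0.048, 0.999, -0.001], [0.999, -0.048, 0.0], [-0.0, -0.001, -1.0]]
wrist_force: [-0.5, -1.6, -5.5]
width: 0.0588
gripper_force: 66.6
```

Call:
play_rows(
  steps=[0,-0.4,0.9,0,-0.1,0,-0.4,0.9,0,-0.1,0,-0.4,0.9,0,-0.1,0,-0.4,0.9,0,-0.1,0,-0.4,0.9,0,-0.1,0,-0.4,0.9,0,-0.1,0,-0.4,0.9,0,-0.1,0,-0.4,0.9,0,-0.1],
)

```text
clock: 50.62
eef_pos: [0.4875, 0.3188, 0.1397]
orientation: [[0.143, 0.99, -0.001], [0.99, -0.143, -0.0], [-0.001, -0.001, -1.0]]
wrist_force: [1.1, -0.6, -5.9]
width: 0.0589
gripper_force: 66.6
```

```bash
python3 - <<'E'
from h import *
w=cloud(vision.capture("scene")); z=w[...,2]
reg=(w[...,0]>.34)&(w[...,0]<.62)&(w[...,1]>.22)&(w[...,1]<.52)
for lo,hi in((.034,.046),(-.001,.008)):
    m=reg&(z>lo)&(z<hi)
    if lo<0:
        d=w[...,:2]-np.array([.4815,.3645]);a=np.radians(-8.7)
        m&=(abs(d@[np.cos(a),np.sin(a)])<.076)&(abs(d@[-np.sin(a),np.cos(a)])<.116)
    print(lo,cv2.minAreaRect((w[m][:,:2]*1000).astype(np.float32)))
s=r.read_state();print(s["eef_pos"],np.round(s["orientation"],3).tolist(),s["width"])
p=vision.capture("wrist"); save(p,"w3.png")
E
```

```text
0.034 ((483.50286865234375, 364.19586181640625), (239.18211364746094, 162.3455810546875), 81.39734649658203)
-0.001 ((481.5666198730469, 364.9354553222656), (231.05279541015625, 151.962890625), 81.29232788085938)
[0.48609336 0.32151679 0.13973028] [[0.141, 0.99, -0.001], [0.99, -0.141, 0.001], [0.0, -0.002, -1.0]] 0.05902639412773241
```

View pics/w3.png

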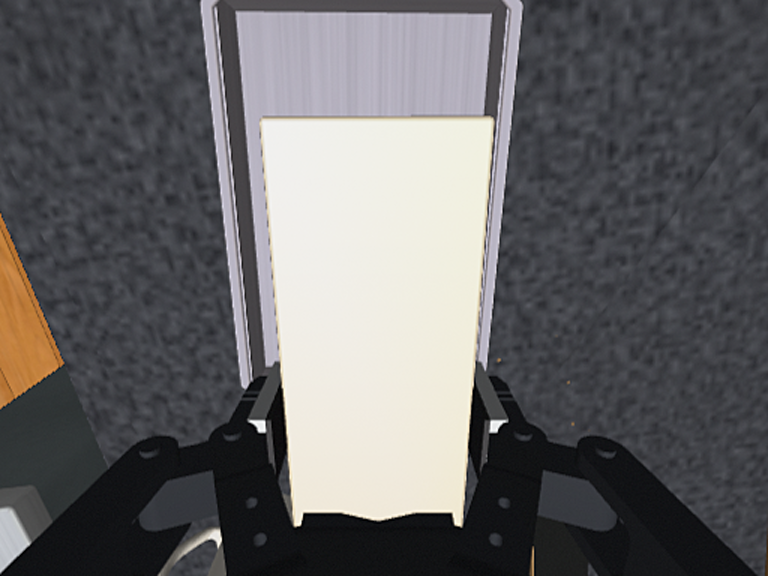

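The stone is held straight in the gripper and the tray lies parallel beneath it (centre column ≈375). Finishing the shift, then lowering.

Call:
play_rows(
  steps=[0,-0.05,0.5,0,-0.09,0,-0.05,0.5,0,0,0,-0.04,0.43,0,0,0,0,0,0,0,0,0,0,-0.9,0,0,0,0,-0.9,0,0,0,0,-0.9,0,0,0,0,-0.9,0],
)

```text
clock: 51.72
eef_pos: [0.4847, 0.3599, 0.0313]
orientation: [[0.154, 0.988, 0.0], [0.988, -0.154, -0.0], [-0.0, 0.0, -1.0]]
wrist_force: [0.1, -0.2, -5.1]
width: 0.0588
gripper_force: 66.8
```

Call:
play_rows(
  steps=[0,0,0,-0.5,0,0,0,0,-0.3,0,0,0,0,0,0,0,0,0,0,0],
)

```text
clock: 52.22
eef_pos: [0.485, 0.3606, 0.009]
orientation: [[0.153, 0.988, 0.001], [0.988, -0.153, 0.001], [0.001, 0.001, -1.0]]
wrist_force: [-0.2, -0.7, -5.5]
width: 0.0592
gripper_force: 66.4
```

Call:
play_rows(
  steps=[0,-0.1,0.13,-0.1,0,0,0,0,-0.1,0,0,0,0,0,0,0,0,0,0,0],
)

```text
clock: 52.72
eef_pos: [0.4816, 0.3642, 0.0021]
orientation: [[0.153, 0.988, 0.0], [0.988, -0.153, -0.0], [-0.0, 0.0, -1.0]]
wrist_force: [0.4, 0.7, -5.7]
width: 0.0588
gripper_force: 66.6
```

Call:
play_rows(
  steps=[0,0,0,-0.05,0,0,0,0,0,0,0.8,0,0,0,0,0.85,0,0,0,0,0.85,0,0,0,0,0.85,0,0,0.3,0,0.85,0,0,0.9,0,0.85,0,0,0.9,0],
)

```text
clock: 53.72
eef_pos: [0.4816, 0.3642, 0.0649]
orientation: [[0.153, 0.988, 0.0], [0.988, -0.153, 0.0], [0.0, 0.0, -1.0]]
wrist_force: [-1.0, 0.3, -0.3]
width: 0.0726
gripper_force: 0.0
```

Call:
play_rows(
  steps=[0.85,0,0,0.9,0,0.85,0,0,0.9,0,0.85,0,0,0.9,0,0.85,0,0,0.9,0,0.85,0,0,0.9,0,0.85,0,0,0.2,0],
)

```text
clock: 54.48
eef_pos: [0.4819, 0.3645, 0.2068]
orientation: [[0.153, 0.988, 0.003], [0.988, -0.153, 0.002], [0.002, 0.003, -1.0]]
wrist_force: [0.5, 0.3, 0.3]
width: 0.0726
gripper_force: 0.0
```

```bash
python3 - <<'E'
from h import *
for c in("wrist","scene"):
    w=cloud(vision.capture(c)); z=w[...,2]
    reg=(w[...,0]>.34)&(w[...,0]<.62)&(w[...,1]>.22)&(w[...,1]<.52)
    d=w[...,:2]-np.array([.482,.3645]);a=np.radians(-8.7); u=d@[np.cos(a),np.sin(a)];v=d@[-np.sin(a),np.cos(a)]
    m=reg&(z>.02)&(z<.032)&(abs(u)<.05)&(abs(v)<.105); q=w[m]
    print(c,cv2.minAreaRect((q[:,:2]*1000).astype(np.float32)),np.median(q[:,2]))
    m=reg&(z>.034)&(z<.046); print("rim",cv2.minAreaRect((w[m][:,:2]*1000).astype(np.float32)))
s=r.read_state();print(s["eef_pos"],s["clock"],s["q"])
E
```

```text
wrist ((480.77569580078125, 364.93878173828125), (178.71315002441406, 60.07174301147461), 81.3509750366211) 0.025640744519186007
rim ((482.306396484375, 364.5734558105469), (238.8979034423828, 159.2715606689453), 81.337158203125)
scene ((482.047119140625, 364.8489990234375), (179.47349548339844, 64.48889923095703), 81.31188201904297) 0.026631239842269474
rim ((483.2654724121094, 364.59869384765625), (239.81951904296875, 163.84730529785156), 80.70704650878906)
[0.48153735 0.36422134 0.20486427] 54.575 [3.36270873e+01 2.52261462e+01 7.97674787e+01 9.89816223e-04
 7.49635500e+01 4.24511137e+01]
```

The stone lies centred in the tray (within 2 mm, yaw matching), and the rest stands. Now the return: jar first.

Call:
play_rows(
  steps=[0.75,0.14,-0.6,0.9,0.05,0.75,0.14,-0.98,0,0.05,0.75,0.14,-0.98,0,0.05,0.75,0.14,-0.98,0,0.05,0.75,0.14,-0.98,0,0.05,0.75,0.14,-0.98,0,0.05,0.75,0.14,-0.98,0,0.05,0.75,0.14,-0.98,0,0.05],
)

```text
clock: 55.58
eef_pos: [0.5148, 0.1394, 0.2302]
orientation: [[0.106, 0.994, -0.002], [0.994, -0.106, -0.0], [-0.001, -0.002, -1.0]]
wrist_force: [0.5, 0.6, 0.5]
width: 0.0642
gripper_force: 0.0
```

Call:
play_rows(
  steps=[0.75,0.14,-0.98,0,0.06,0.75,0.14,-0.98,0,0.06,0.75,0.14,-0.98,0,0.06,0.75,0.14,-0.98,0,0.06,0.75,0.14,-0.98,0,0.06,0.75,0.14,-0.98,0,0.06,0.75,0.14,-0.98,0,0.06,0.75,0.14,-0.98,0,0.06],
)

```text
clock: 56.58
eef_pos: [0.5484, -0.0957, 0.2302]
orientation: [[0.048, 0.999, -0.002], [0.999, -0.048, 0.001], [0.0, -0.002, -1.0]]
wrist_force: [-0.3, -0.0, -0.1]
width: 0.064
gripper_force: 0.0
```

Call:
play_rows(
  steps=[0.75,0.14,-0.98,0,0.05,0.75,0.14,-0.98,0,0.05,0.75,0.14,-0.98,0,0.05,0.75,0.14,-0.98,0,0.05,0.75,0.14,-0.98,0,0.05,0.75,0.14,-0.98,0,0.05,0.75,0.14,-0.6,0,0.05,0.75,0.14,-0.7,0,0.05],
)

```text
clock: 57.58
eef_pos: [0.5821, -0.3107, 0.2299]
orientation: [[0.0, 1.0, -0.002], [1.0, -0.0, 0.001], [0.001, -0.002, -1.0]]
wrist_force: [0.1, 0.3, 0.5]
width: 0.0641
gripper_force: 0.0
```

Call:
play_rows(
  steps=[0.75,0,0,0,0,0.75,0,0,0,0],
)

```text
clock: 57.82
eef_pos: [0.5821, -0.3096, 0.2306]
orientation: [[0.0, 1.0, -0.001], [1.0, -0.0, 0.001], [0.001, -0.001, -1.0]]
wrist_force: [-1.0, 1.2, 0.5]
width: 0.0638
gripper_force: 0.0
```

Call:
play_rows(
  steps=[0.75,0.08,-1,0,0,0.75,0,0,0,0,0.75,0,0,-0.85,0,0.75,0,0,-0.85,0,0.75,0,0,-0.85,0,0.75,0,0,-0.85,0,0.75,0,0,-0.85,0,0.75,0,0,-0.85,0],
)

```text
clock: 58.82
eef_pos: [0.5848, -0.3388, 0.0778]
orientation: [[-0.0, 1.0, -0.0], [1.0, 0.0, 0.0], [0.0, -0.0, -1.0]]
wrist_force: [0.6, 0.2, 0.3]
width: 0.0641
gripper_force: 0.0
```

Call:
play_rows(
  steps=[0.75,0,0,0,0,0,0,0,0,0,0,0,0,0,0,0,0,0,0,0,0,0,0,0,0],
)

```text
clock: 59.45
eef_pos: [0.5854, -0.3404, 0.0804]
orientation: [[0.0, 1.0, 0.002], [1.0, -0.0, -0.001], [-0.001, 0.002, -1.0]]
wrist_force: [1.0, 0.3, 6.6]
width: 0.0399
gripper_force: 60.7
```

Call:
play_rows(
  steps=[0,0,0,0.5,0,0,0,0,1,0,0,0,0,1,0,0,0,0,1,0,0,0,0,1,0,0,0,0,0.5,0,0,0,0.5,0,0,0,0,0.95,0,0],
)

```text
clock: 60.45
eef_pos: [0.5842, -0.2957, 0.2269]
orientation: [[0.001, 1.0, -0.002], [1.0, -0.001, 0.001], [0.001, -0.002, -1.0]]
wrist_force: [0.4, -0.3, -1.3]
width: 0.0395
gripper_force: 60.5
```

Call:
play_rows(
  steps=[0,0,0.95,0,0,0,0,0.95,0,0,0,0,0.95,0,0,0,0,0.95,0,0,0,0,0.95,0,0,0,0,0.95,0,0,0,-0.3,0.95,0,0,0,-0.3,0.95,0,0],
)

```text
clock: 61.45
eef_pos: [0.5656, -0.0668, 0.227]
orientation: [[-0.0, 1.0, -0.002], [1.0, 0.0, 0.001], [0.001, -0.002, -1.0]]
wrist_force: [0.0, -1.1, -1.3]
width: 0.0401
gripper_force: 60.5
```

Call:
play_rows(
  steps=[0,-0.3,0.95,0,0,0,-0.3,0.95,0,0,0,-0.3,0.95,0,0,0,-0.3,0.95,0,0,0,0,0.95,0,0,0,0,0.95,0,0,0,0,0.5,0,0,0,0,0,0,0],
)

```text
clock: 62.45
eef_pos: [0.5302, 0.118, 0.2279]
orientation: [[-0.001, 1.0, -0.001], [1.0, 0.001, -0.0], [-0.0, -0.001, -1.0]]
wrist_force: [0.7, -0.0, -1.3]
width: 0.0398
gripper_force: 60.6
```

Call:
play_rows(
  steps=[0,0,0,-0.8,0,0,0,0,-0.8,0,0,0,0,-0.8,0,0,0,0,-0.8,0,0,0,0,-0.8,0,0,0,0,-0.6,0,0,0,0,0,0],
)

```text
clock: 63.32
eef_pos: [0.5302, 0.1168, 0.0895]
orientation: [[0.001, 1.0, -0.002], [1.0, -0.001, -0.0], [-0.0, -0.002, -1.0]]
wrist_force: [0.5, 0.6, -0.1]
width: 0.0397
gripper_force: 60.6
```

Call:
play_rows(
  steps=[0,0.03,0.03,-0.6,0,0,0,0,-0.3,0,0,0,0,-0.1,0,0,0,0,0,0],
)

```text
clock: 63.82
eef_pos: [0.5316, 0.1182, 0.0605]
orientation: [[0.0, 1.0, -0.0], [1.0, -0.0, -0.0], [-0.0, -0.0, -1.0]]
wrist_force: [0.1, -0.4, -1.5]
width: 0.0398
gripper_force: 60.6
```

Call:
play_rows(
  steps=[0,0,0,-0.06,0,0,0,0,0,0,0.5,0,0,0,0,0.75,0,0,0,0,0.75,0,0,0,0,0.75,0,0,0.4,0,0.75,0,0,0.9,0,0.75,0,0,0.9,0],
)

```text
clock: 64.82
eef_pos: [0.5317, 0.1182, 0.1264]
orientation: [[0.0, 1.0, 0.0], [1.0, -0.0, 0.0], [0.0, 0.0, -1.0]]
wrist_force: [0.5, -0.1, -0.7]
width: 0.0638
gripper_force: 0.0
```

Call:
play_rows(
  steps=[0.75,0,0,0.9,0,0.75,0,0,0.9,0,0.75,0,0,0.9,0,0.75,0,-0.5,0.9,0,0.75,-0.2,-0.9,0,0,0.75,-0.2,-0.95,0,0,0.75,-0.2,-0.95,0,0,0.75,-0.2,-0.95,0,0],
)

```text
clock: 65.82
eef_pos: [0.5073, -0.0102, 0.2337]
orientation: [[0.0, 1.0, 0.001], [1.0, -0.0, -0.0], [-0.0, 0.001, -1.0]]
wrist_force: [-0.2, 0.5, -0.1]
width: 0.0638
gripper_force: 0.0
```

Call:
play_rows(
  steps=[0.75,-0.3,-0.95,0,0,0.75,-0.3,-0.95,0,0,0.75,-0.3,-0.95,0,0,0.75,-0.3,-0.95,0,0,0.75,-0.3,-0.95,0,0,0.75,-0.3,-0.95,0,0,0.75,-0.3,-0.95,0,0,0.75,-0.3,-0.95,0,0],
)

```text
clock: 66.82
eef_pos: [0.4352, -0.2382, 0.2337]
orientation: [[0.0, 1.0, 0.001], [1.0, -0.0, -0.001], [-0.001, 0.001, -1.0]]
wrist_force: [0.0, 0.2, 0.5]
width: 0.0643
gripper_force: 0.0
```

Call:
play_rows(
  steps=[0.75,0,-0.95,0,0,0.75,0,-0.95,0,0,0.75,0,-0.95,0,0,0.75,0,-0.95,0,0,0.75,0,0,0,0,0.75,0,0,0,0],
)

```text
clock: 67.58
eef_pos: [0.4356, -0.3508, 0.2332]
orientation: [[0.0, 1.0, 0.0], [1.0, -0.0, -0.0], [-0.0, 0.0, -1.0]]
wrist_force: [-0.7, 0.5, -0.1]
width: 0.064
gripper_force: 0.0
```

Call:
play_rows(
  steps=[0.75,-0.03,0.09,0,0,0.75,0,0,-0.92,0,0.75,0,0,-0.92,0,0.75,0,0,-0.92,0,0.75,0,0,-0.92,0,0.75,0,0,-0.92,0,0.75,0,0,-0.92,0,0.75,0,0,0,0],
)

```text
clock: 68.58
eef_pos: [0.4342, -0.3473, 0.066]
orientation: [[-0.0, 1.0, -0.002], [1.0, 0.0, 0.002], [0.002, -0.002, -1.0]]
wrist_force: [-0.3, 0.9, 0.1]
width: 0.064
gripper_force: 0.0
```

Call:
play_rows(
  steps=[0,0,0,0,0,0,0,0,0,0,0,0,0,0,0,0,0,0,0,0],
)

```text
clock: 69.08
eef_pos: [0.4354, -0.3491, 0.0692]
orientation: [[0.0, 1.0, 0.002], [1.0, -0.0, -0.002], [-0.002, 0.002, -1.0]]
wrist_force: [-0.7, 2.3, 8.0]
width: 0.0332
gripper_force: 59.0
```

Call:
play_rows(
  steps=[0,0,0,0.5,0,0,0,0,1,0,0,0,0,1,0,0,0,0,1,0,0,0,0,1,0,0,0,0,0.5,0,0,0,0.5,0,0,0,0,0.95,0,0],
)

```text
clock: 70.08
eef_pos: [0.4342, -0.3039, 0.2159]
orientation: [[0.001, 1.0, -0.001], [1.0, -0.001, 0.001], [0.001, -0.001, -1.0]]
wrist_force: [0.2, 1.2, -2.4]
width: 0.0332
gripper_force: 59.4
```

Call:
play_rows(
  steps=[0,0,0.95,0,0,0,0,0.95,0,0,0,0,0.95,0,0,0,0,0.95,0,0,0,0.6,0.95,0,0,0,0.6,0.95,0,0,0,0.6,0.95,0,0,0,0.6,0.95,0,0],
)

```text
clock: 71.08
eef_pos: [0.5064, -0.0752, 0.2159]
orientation: [[-0.0, 1.0, -0.002], [1.0, 0.0, 0.001], [0.001, -0.002, -1.0]]
wrist_force: [-0.3, -0.5, -2.1]
width: 0.0328
gripper_force: 59.4
```

Call:
play_rows(
  steps=[0,0.6,0.95,0,0,0,0.17,0.1,0,0,0,0,0,-0.5,0,0,0,0,-0.8,0,0,0,0,-0.8,0,0,0,0,-0.8,0,0,0,0,-0.8,0,0,0,0,0,0],
)

```text
clock: 72.08
eef_pos: [0.528, -0.046, 0.1038]
orientation: [[0.001, 1.0, -0.005], [1.0, -0.001, 0.001], [0.001, -0.005, -1.0]]
wrist_force: [-0.4, -0.0, -0.8]
width: 0.0328
gripper_force: 59.4
```

Call:
play_rows(
  steps=[0,0.05,0,-0.7,0,0,0,0,-0.7,0,0,0,0,-0.3,0,0,0,0,-0.12,0,0,0,0,0,0,0,0,0,0,0],
)

```text
clock: 72.82
eef_pos: [0.5316, -0.0456, 0.0523]
orientation: [[0.0, 1.0, 0.001], [1.0, -0.0, -0.0], [-0.0, 0.001, -1.0]]
wrist_force: [-0.2, -0.4, -0.7]
width: 0.0328
gripper_force: 59.4
```

Call:
play_rows(
  steps=[0,-0.05,0,-0.08,0,0,0,0,-0.07,0,0,0,0,0,0,0,0,0,0,0],
)

```text
clock: 73.32
eef_pos: [0.5299, -0.0456, 0.0477]
orientation: [[0.0, 1.0, 0.0], [1.0, -0.0, -0.0], [-0.0, 0.0, -1.0]]
wrist_force: [-3.4, 0.2, 8.4]
width: 0.0328
gripper_force: 60.8
```

Call:
play_rows(
  steps=[0.5,0,0,0,0,0.75,0,0,0,0,0.75,0,0,0,0,0.75,0,0,0.4,0,0.75,0,0,0.9,0,0.75,0,0,0.9,0,0.75,0,0,0.9,0,0.75,0,0,0.9,0],
)

```text
clock: 74.32
eef_pos: [0.5298, -0.0456, 0.1689]
orientation: [[0.0, 1.0, 0.001], [1.0, -0.0, -0.0], [-0.0, 0.001, -1.0]]
wrist_force: [0.4, -0.8, -0.2]
width: 0.0642
gripper_force: 0.0
```

Call:
play_rows(
  steps=[1,0,0,0.9,0,1,0,0,0.9,0,1,-0.1,-0.9,0.3,0,1,-0.1,-0.95,0,0,1,-0.1,-0.95,0,0,1,-0.1,-0.95,0,0,1,-0.1,-0.95,0,0,1,-0.1,-0.95,0,0],
)

```text
clock: 75.32
eef_pos: [0.5116, -0.216, 0.231]
orientation: [[0.0, 1.0, 0.001], [1.0, -0.0, -0.0], [-0.0, 0.001, -1.0]]
wrist_force: [-1.2, 0.4, -0.4]
width: 0.0854
gripper_force: 0.0
```

Call:
play_rows(
  steps=[1,-0.1,-0.95,0,0,1,0,-0.17,0,0,1,0,0,0,0],
)

```text
clock: 75.7
eef_pos: [0.5088, -0.2484, 0.2304]
orientation: [[0.001, 1.0, 0.0], [1.0, -0.001, 0.0], [0.0, 0.0, -1.0]]
wrist_force: [-0.2, 0.2, -0.1]
width: 0.0854
gripper_force: 0.0
```

```bash
python3 - <<'E'
from h import *
w=cloud(vision.capture("top"));z=w[...,2]
def f(n,x,y,lo,hi,rad=.035):
    q=w[(z>lo)&(z<hi)&(np.hypot(w[...,0]-x,w[...,1]-y)<rad)]
    print(n,len(q),np.round((np.nanmin(q,0)+np.nanmax(q,0))/2,3) if len(q) else "")
f("jar",.532,.118,.095,.115);f("salt",.53,-.045,.07,.1);s=r.read_state();print(s["eef_pos"],s["clock"])
w=cloud(vision.capture("wrist"));z=w[...,2]; f("mill",.508,-.249,.15,.2)
E
```

```text
jar 141 [0.531 0.12  0.103]
salt 91 [ 0.53  -0.046  0.084]
[ 0.50893653 -0.24803157  0.23039245] 75.75
mill 2980 [ 0.506 -0.247  0.171]
```

Call:
play_rows(
  steps=[1,0,-0.02,-0.76,0,1,0,0,-0.76,0,1,0,0,-0.76,0,1,0,0,-0.76,0,1,0,0,0,0,0,0,0,0,0,0,0,0,0,0,0,0,0,0,0],
)

```text
clock: 76.8
eef_pos: [0.5093, -0.2496, 0.1404]
orientation: [[0.0, 1.0, 0.002], [1.0, -0.0, -0.001], [-0.001, 0.002, -1.0]]
wrist_force: [-2.4, 0.7, 8.2]
width: 0.0465
gripper_force: 60.7
```

Call:
play_rows(
  steps=[0,0,0,0,0,0,0,0,0,0,0,0,0,0,0],
)

```text
clock: 77.18
eef_pos: [0.5092, -0.2496, 0.1404]
orientation: [[0.0, 1.0, 0.002], [1.0, -0.0, -0.001], [-0.001, 0.002, -1.0]]
wrist_force: [-1.0, -0.1, 7.8]
width: 0.0462
gripper_force: 60.6
```

Call:
play_rows(
  steps=[0,0,0,0.5,0,0,0,0,1,0,0,0,0,1,0,0,0,0,1,0,0,0,0,0.5,0,0,0,0.5,0,0,0,0.1,0.95,0,0,0,0.1,0.95,0,0],
)

```text
clock: 78.18
eef_pos: [0.5144, -0.1755, 0.2574]
orientation: [[0.0, 1.0, -0.002], [1.0, -0.0, 0.001], [0.001, -0.002, -1.0]]
wrist_force: [0.3, 0.5, -2.2]
width: 0.0462
gripper_force: 61.8
```

Call:
play_rows(
  steps=[0,0.1,0.95,0,0,0,0.1,0.95,0,0,0,0.1,0.95,0,0,0,0.1,0.95,0,0,0,0.1,0.95,0,0,0,0.1,0.95,0,0,0,0,0.95,0,0,0,0,0.55,0,0],
)

```text
clock: 79.18
eef_pos: [0.5321, 0.0405, 0.2577]
orientation: [[-0.001, 1.0, -0.002], [1.0, 0.001, 0.0], [0.0, -0.002, -1.0]]
wrist_force: [-0.4, -0.2, -1.3]
width: 0.0458
gripper_force: 61.8
```

Call:
play_rows(
  steps=[0,0,0,0,0,0,0,0,-0.6,0,0,0,0,-0.8,0,0,0,0,-0.8,0,0,0,0,-0.8,0,0,0,0,-0.8,0,0,0,0,-0.4,0,0,0,0,0,0],
)

```text
clock: 80.18
eef_pos: [0.5326, 0.0382, 0.1324]
orientation: [[0.001, 1.0, -0.001], [1.0, -0.001, -0.0], [-0.0, -0.001, -1.0]]
wrist_force: [-0.3, 0.6, -1.2]
width: 0.0463
gripper_force: 61.9
```

Call:
play_rows(
  steps=[0,0,0,-0.3,0,0,0,0,-0.12,0,0,0,0,0,0,0,0,0,0,0],
)

```text
clock: 80.68
eef_pos: [0.533, 0.0388, 0.1206]
orientation: [[0.0, 1.0, 0.0], [1.0, -0.0, -0.0], [-0.0, 0.0, -1.0]]
wrist_force: [-0.3, -0.1, -1.0]
width: 0.046
gripper_force: 61.9
```

Call:
play_rows(
  steps=[0,0,0,-0.05,0,0,0,0,0,0,0.7,0,0,0,0,1,0,0,0,0,1,0,0,0,0,1,0,0,0.4,0,1,0,0,0.9,0,1,0,0,0.9,0],
)

```text
clock: 81.68
eef_pos: [0.5329, 0.0387, 0.1864]
orientation: [[0.0, 1.0, 0.0], [1.0, -0.0, 0.0], [0.0, 0.0, -1.0]]
wrist_force: [-0.2, 0.4, -0.1]
width: 0.0854
gripper_force: 0.0
```

Call:
play_rows(
  steps=[1,0,0,0.9,0,1,0,0,0.9,0,1,0,0,0,0,1,0,0,0,0],
)

```text
clock: 82.18
eef_pos: [0.5326, 0.0387, 0.2384]
orientation: [[0.0, 1.0, -0.001], [1.0, -0.0, -0.0], [-0.0, -0.001, -1.0]]
wrist_force: [-0.4, 0.4, -1.1]
width: 0.0854
gripper_force: 0.0
```

```bash
python3 - <<'E'
from h import *
w=cloud(vision.capture("wrist"));z=w[...,2]
def f(n,x,y,lo,hi,rad=.035):
    q=w[(z>lo)&(z<hi)&(np.hypot(w[...,0]-x,w[...,1]-y)<rad)]
    print(n,len(q),np.round((np.nanmin(q,0)+np.nanmax(q,0))/2,3) if len(q) else "")
f("knob",.5315,.038,.161,.18,.04);f("head",.5315,.038,.125,.16,.04);f("jar",.532,.118,.095,.115);f("salt",.53,-.045,.078,.1)
p=vision.capture("scene");w=cloud(p);z=w[...,2]
m=(z>.1)&(z<.14)&(np.abs(w[...,0]-.602)<.012)&(w[...,1]>-.2)&(w[...,1]<-.11);print("handle",np.round(w[m][::6],3).tolist())
save(p,"end.png"); print(r.read_state()["eef_pos"],r.read_state()["clock"],r.read_state()["wrist_force"])
E
```

```text
knob 176 [0.531 0.04  0.166]
head 2203 [0.53  0.039 0.144]
jar 1557 [0.531 0.121 0.102]
salt 513 [ 0.529 -0.042  0.084]
handle [[0.601, -0.151, 0.129], [0.602, -0.145, 0.124], [0.6, -0.142, 0.123], [0.6, -0.143, 0.119], [0.595, -0.137, 0.12], [0.597, -0.136, 0.117], [0.599, -0.138, 0.112], [0.595, -0.133, 0.113], [0.594, -0.129, 0.111], [0.597, -0.132, 0.105], [0.596, -0.135, 0.102], [0.598, -0.121, 0.1]]
[0.53250297 0.03871389 0.23797006] 82.275 [-0.47189738  0.46865759  0.14042848]
```

View pics/end.png

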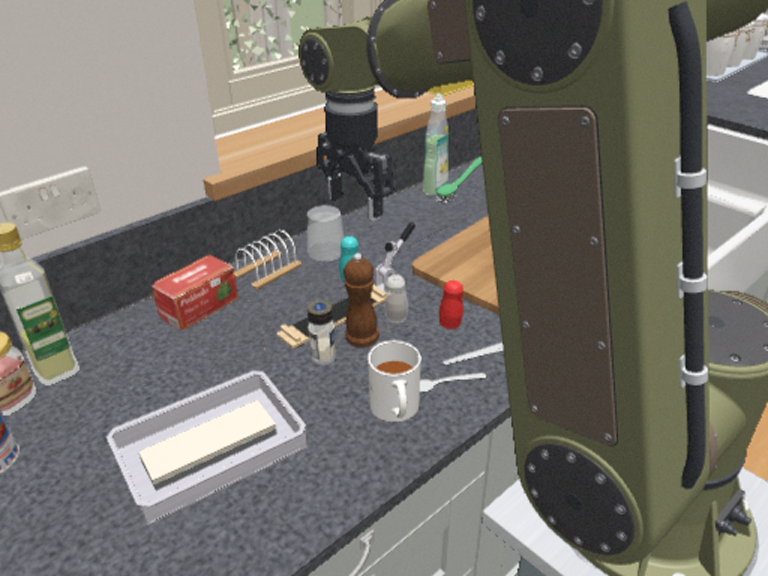

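The final view shows the jar (320,335), mill (361,300) and shaker (396,298) upright on their spots. The clamp is open (405,235), the stone is in the tray (208,440), the mug is untouched and the gripper is clear. Handing in.

```bash
python3 -c "
from bench import r
print(r.close_job())"
```

```text
the job is handed in; nothing more can be done
None
```

I handed the job in at about 82 s of the 144 s; the hand-in reported no verdict, but in the last images the mill, shaker and jar stand upright about 2 mm or less from their starting spots, the clamp is open (two pinch tries slipped, so I pushed it over with closed fingers), the stone lies within about 2 mm of the tray's middle, and the mug is untouched.

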